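# Weigh the seal stones and set them out

### The job

Check the balance first: stand the steel check weight in the middle of the pan, let go and let it settle, then put it back on its cork coaster. Then take the seal stones out of the bin and weigh them one at a time, tallest first: stand each by itself in the middle of the pan, gently, let go and let it settle, and afterwards stand it upright on the dark wooden display board with its notched side squarely facing the bright metal strip. Finish with every stone wholly on the board, the pan empty, the weight on its coaster and the other things on the table left where they are.

Things in the scene. Friction and masses are not known exactly. Their poses are not given: they have to be found in the camera images.
- bin: Shallow open wooden bin, 270 x 210 mm outside, walls 25 mm high and 5 mm thick, floor 5 mm thick; fixed. Origin: centre of its underside; x along its 270 mm side, z up. The seal stones stand in it, spread apart, and so does a small plain steel tin (36 mm across, 20 mm high) that may stay there. It is not always in the same place.
- coaster: Square cork coaster 80 x 80 x 4 mm, fixed on the table; the check weight's home. Origin: centre of its underside.
- weight: 200 g steel check weight: cylinder 36 mm across and 26 mm high with a 20 mm wide knob on top, 40 mm high in all. Origin: centre of its underside, z up. Starts on the coaster.
- pan (a joint): The balance pan's travel: 0 with nothing on it, grows as it sinks, to 22 mm (0.022) at the bottom stop. Spring 200 N/m with 0.2 N preload: 200 g sinks it about 9 mm.
- pan_mid (a point): Centre of the upper face of the balance pan, a flat round steel disc 112 mm across with a 52 mm circle engraved round its middle; it stands 76 mm above the table when empty and sinks with the load. The grey balance below is fixed: 130 mm (x) by 150 mm (y), 45 mm high.
- tray: Flat display board of dark wood, 100 mm (x) by 260 mm (y), 10 mm thick, fixed. Origin: centre of its underside; its +x axis points to the long edge that has the bright metal strip.
- tray_mark (a point): Middle of the bright metal strip, 10 mm wide, let in flush along the board's +x long edge, 42 mm from the board's middle line, on its upper face.
- tray_ahead (a point): A point in the open, 200 mm from the board's middle along its +x, square out beyond the metal strip: only tells which way the strip's side faces.
- seal_a: The tallest kind of seal stone: pale stone square prism, 34 x 34 mm, 72 mm high, about 216 g, standing upright. Origin: centre of its underside, z up its length. One upper edge is cut away as a thumb notch, 8 mm deep and 10 mm high, on the side that +x points to; the two y sides are flat over the full height. None if absent: two or three of the four are there.
- seal_b: The second tallest kind of seal stone: pale stone square prism, 34 x 34 mm, 60 mm high, about 180 g, standing upright. Origin: centre of its underside, z up its length. One upper edge is cut away as a thumb notch, 8 mm deep and 10 mm high, on the side that +x points to; the two y sides are flat over the full height. None if absent: two or three of the four are there.
- seal_c: The third tallest kind of seal stone: pale stone square prism, 34 x 34 mm, 48 mm high, about 144 g, standing upright. Origin: centre of its underside, z up its length. One upper edge is cut away as a thumb notch, 8 mm deep and 10 mm high, on the side that +x points to; the two y sides are flat over the full height. None if absent: two or three of the four are there.
- seal_d: The shortest kind of seal stone: pale stone square prism, 34 x 34 mm, 36 mm high, about 108 g, standing upright. Origin: centre of its underside, z up its length. One upper edge is cut away as a thumb notch, 8 mm deep and 10 mm high, on the side that +x points to; the two y sides are flat over the full height. None if absent: two or three of the four are there.
- tin_paste: Bystander, not used: red round tin, 68 mm across, 22 mm high. Leave it where it is. Origin: on its underside.
- ink_bottle: Bystander, not used: black ink jar, 52 mm across, 70 mm high. Leave it where it is. Origin: on its underside.
- ink_dish: Bystander, not used: black ink dish, 84 mm across, 26 mm high. Leave it where it is. Origin: on its underside.
- glue: Bystander, not used: white glue jar, 40 mm across, 60 mm high. Leave it where it is. Origin: on its underside.
- brush: Bystander, not used: writing brush, 220 mm long, lying down. Leave it where it is. Origin: on its underside.
Things that resemble listed ones, but are neither listed nor needed, are in the scene too. Leave any orange or red look-alike of the weight alone.

How it is judged:
By the outcome, as a careful person would: the job done as asked, in the order asked, and still so for the second after the job is handed in, with the robot touching nothing.
Of seal_a, seal_b, seal_c, seal_d only 2 to 3 are there at a start; the rules pass over those that are not, and their reading is None.
At some moment in a run one of weight, seal_c, seal_d may be knocked a few centimetres aside while the robot is not near it.
It also fails if it takes over 210 s, if anything falls off the work surface, if the arm or the gripper's body presses on something with over 40 N, if the wrist force passes 120 N, or if a joint passes its speed limit or range.

### The arm

A 7-joint arm with a two-finger parallel gripper is mounted at the origin on the work surface. World frame = base frame: x ahead of the robot, y to its left, z up, the work surface at z = 0. Lengths are in m, angles in rad, forces in N, time in s.
With the tool pointing down it reaches from about 0.425 to 0.925 m from the base axis. Payload 6.8 kg.
Tool frame: the origin (TCP) lies between the finger pads; the fingertips stand r.tcp_to_tips ahead of it and the grasp point (between the pads) is the TCP (r.tcp_to_tips is the distance from the TCP to the fingertips, in m); z points along the fingers, y is the line along which they close (so a half turn about z gives the same grasp; the last joint's range is limited). The gripper opens to 85 mm and grips with 20 to 120 N. Pads are 22 mm wide; open, the fingers measure 114 mm over their backs; the gripper's body (76 mm by 85 mm) begins 54 mm behind the grasp point. The pads swing forward as they close: fully open they stand 13 mm farther back than shut.
Start: joints at [-1.345, 0.477, 0.022, 1.555, -0.011, 1.109, -0.083], TCP at [0.221, 0.638, 0.25] pointing down, gripper open.
Joint ranges: [-2.96, 2.96], [-0.34, 2.1], [-1.41, 1.46], [0.24, 2.44], [-1.37, 4.51], [0.17, 1.92], [-2.96, 2.96]. Speed limits (rad/s): [2.39, 2.39, 3.14, 3.14, 3.14, 3.14, 3.14].

### API

Orientations are given as a rotation vector (axis times angle).
In Python, from bench import r gives the robot as it stands.
- The arm moves only by the tool servo_tool, never from a script. Its argument "commands" is a list of rows, each a list of 2 entries, a list of its own where there are three numbers: the shift along the tool's x, y, z normalised to -1 to 1, where 1 is 250 mm, then the turn, a rotation vector about the tool's x, y, z normalised to -1 to 1, where 1 is 90 degrees. In form: [[[dx, dy, dz], [ax, ay, az]], ...]. A call has 1 to 20 rows; each row is the pose to reach, as a shift and turn from the pose commanded when the call began, along the tool's axes at that moment; what a row does not reach only later rows make up. A row lasts 1/10 s, in which the tool goes at most 50 mm and 8.59 degrees, less where a joint would pass 70% of its speed; a pose out of reach is approached as far as the arm can. A call with a number of a shift or a turn outside -1 to 1 is refused whole. A call with a gripper value outside its range is refused whole. "claw" is the closure, from 0 (fully open) to 1 (shut), set as the call begins (left out, the last holds). The fingers move at their own pace and stop on an object; "squeeze" is the grip in N (left out, the last holds). Time passes only in rows, so rows that repeat a pose let the fingers close. It gives the time, the measured TCP pose, the force, the opening and the grip force at its end, in the units of the state.
- r.get_obs(): the state, without advancing time (a new reading comes with each control period).
- r.grab_frame(name): name is "scene" or "side" or "wrist"; returns (picture, depth): 400x640x3 uint8, red, green, blue; 400x640 float32, m along the optical axis (not along the pixel's ray), 0 where there is no reading.
- r.camera_model(name): a dict with "fx", "fy", "cx", "cy" (pixels), "extrinsics" (4x4, takes a point from camera to world coordinates); the wrist camera has in their place "hand_eye" (4x4, takes a point from camera to tool coordinates, whose origin is the TCP and whose axes are the flange's). Camera axes: x right, y down, z forward; pixel columns grow to the right and rows downward; lengths in m; the calibration is good to about 2 mm. A picture is of the moment at which its call begins: read the wrist's pose just before it. camera_model takes no time and is no camera call.
- r.hand_in(): hands the job in; it is judged then, once.
Trained networks look in the newest picture that a camera, given by its name, has taken for a name from the list of things; names that differ only in an ending like _2 or _b are one class to them, and where a whole thing is asked for, a point or a joint stands for the part that bears it (a point fixed in the world has none). Each returns a list of dicts, best first, with "confidence" (0 to 1); they miss things now and then, are a little off and sometimes report something else, mostly with a low value. They report only what shows in the picture. A call takes as long as a camera call. They do not tell look-alikes from the thing itself.
- r.boxes_of(camera, target): "uv" ([column, row] in pixels, amid what is visible of it).
- r.mark_of(camera, target): "uv" ([column, row] in pixels: a listed point, or the origin of a listed thing).
The state is a dict: "clock": time; "joints": joint angles; "qvel": joint speeds; "tau": joint torques, N m; "tcp_pos": TCP position; "orientation": TCP orientation; "contact_force": force on the tool from outside, world axes, zero at the start; "moment": the same for the moment, N m; "grip_width": finger opening in m; "gripper_force": force on a finger pad.
Only numpy, scipy, OpenCV 4.12 (cv2) and the standard library are available. Lean on these libraries where they do the work, as an engineer would, in place of code of your own. Each camera call takes 0.05 s, during which the arm holds its last target. There are 200 camera calls.

## Working session

There is one attempt and no reset: what is moved stays moved. The work goes in short steps, Python scripts to look and compute and a tool call to move; the robot and the scene stay as the last step left them, time stands still between calls to the robot, and variables do not carry over. Pictures are saved under pics/ and viewed, at most 14 in all, crops included, and the job is handed in when it is done.

Besides the shell and the picture viewer there is one more tool, called as a command line: name --argument value ..., lists and objects as JSON in quotes. servo_tool: Moves the arm, as the interface text tells. Scaled input: -1 to 1 covers 250 mm each way for a shift and 90 degrees each way for a turn. Its arguments: {"type":"object","properties":{"commands":{"type":"array"},"claw":{"type":"number"},"squeeze":{"type":"number"}},"required":["commands"]}

```bash
mkdir -p pics; ls; python3 - <<'E'
from bench import r
import cv2,numpy as np
o=r.get_obs();print({k:np.round(v,3).tolist() for k,v in o.items()}, r.tcp_to_tips)
for c in ["scene","side"]:
    p,d=r.grab_frame(c);cv2.imwrite(f"pics/{c}0.png",p[:,:,::-1]);np.save(f"pics/{c}0d.npy",d)
    m=r.camera_model(c);print(c,{k:np.round(v,3).tolist() for k,v in m.items()})
    for t in ["bin","coaster","weight","pan_mid","tray","tray_mark","seal_a","glue","tin_paste","ink_bottle","ink_dish"]:
        print(t,[(np.round(x["uv"],0).tolist(),round(x["confidence"],2)) for x in r.mark_of(c,t)][:6])
print(r.camera_model("wrist"))
E
```

```text
pics
{'clock': 0.0, 'joints': [-1.345, 0.478, 0.022, 1.556, -0.012, 1.109, -0.083], 'qvel': [0.001, -0.0, -0.002, 0.002, -0.001, 0.001, 0.002], 'tau': [-0.0, -59.644, 1.608, -28.121, 0.012, 0.009, -0.0], 'tcp_pos': [0.221, 0.637, 0.249], 'orientation': [-0.522, -3.098, 0.003], 'contact_force': [0.021, 1.023, 0.411], 'moment': [0.01, -0.025, -0.02], 'gripper_force': 0.0, 'grip_width': 0.085} 0.019
scene {'fx': 389.197, 'fy': 389.197, 'cx': 318.238, 'cy': 196.3, 'extrinsics': [[0.418, 0.717, -0.558, 1.025], [0.908, -0.324, 0.264, -0.232], [0.009, -0.617, -0.787, 0.763], [0.0, 0.0, 0.0, 1.0]]}
bin []
coaster [([308.0, 194.0], 0.73)]
weight [([310.0, 196.0], 0.75), ([268.0, 199.0], 0.58), ([353.0, 190.0], 0.5)]
pan_mid [([330.0, 240.0], 0.92)]
tray [([211.0, 268.0], 0.92)]
tray_mark [([218.0, 277.0], 0.74)]
seal_a [([376.0, 156.0], 0.89), ([425.0, 168.0], 0.84)]
glue [([230.0, 189.0], 0.71)]
tin_paste [([294.0, 316.0], 0.76)]
ink_bottle [([237.0, 336.0], 0.96)]
ink_dish [([403.0, 274.0], 0.93)]
side {'fx': 366.729, 'fy': 366.729, 'cx': 315.041, 'cy': 194.542, 'extrinsics': [[0.964, -0.14
[... 360 characters left out ...]
y_mark [([379.0, 294.0], 0.7)]
seal_a [([251.0, 187.0], 0.81), ([273.0, 167.0], 0.63)]
glue [([250.0, 285.0], 0.62), ([357.0, 303.0], 0.49)]
tin_paste [([409.0, 246.0], 0.8)]
ink_bottle [([433.0, 284.0], 0.82)]
ink_dish [([374.0, 195.0], 0.58)]
{'fx': 360.0583115580158, 'fy': 360.0583115580158, 'cx': 315.79439659115286, 'cy': 193.8480487370416, 'hand_eye': array([[ 5.75822081e-04, -9.54854629e-01, -2.97072897e-01,
         7.62867735e-02],
       [ 9.99999304e-01,  2.43948344e-04,  1.15421662e-03,
         7.58262614e-04],
       [-1.02963864e-03, -2.97073355e-01,  9.54854105e-01,
        -1.23325117e-01],
       [ 0.00000000e+00,  0.00000000e+00,  0.00000000e+00,
         1.00000000e+00]])}
```

View pics/scene0.png

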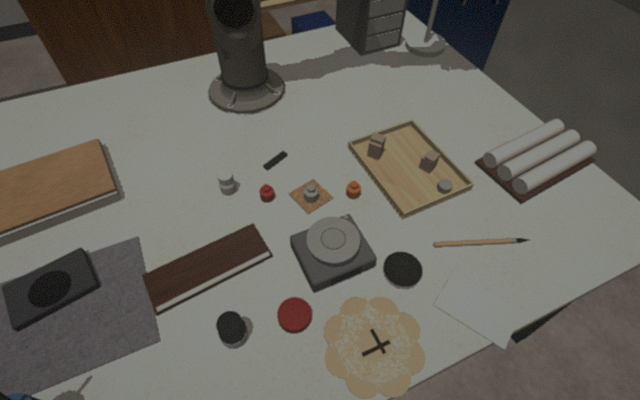

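View pics/side0.png

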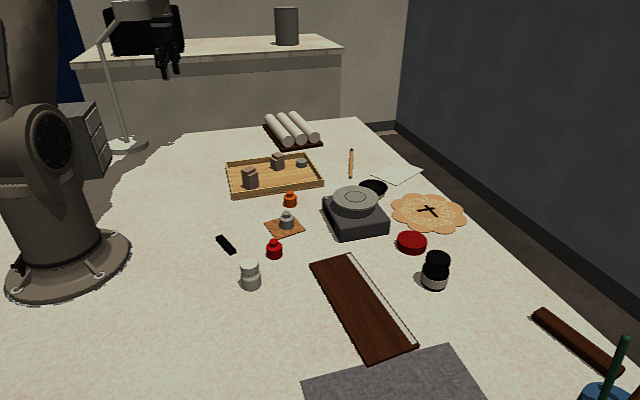

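The overhead view shows two stones in the bin at (376,146) and (429,160), and the small tin at (445,186). The grey weight is on its cork at (311,192), the pan at (333,240) and the board at (208,268) with its strip on the lower right edge.
- **Could be taken for the weight:** red knob (267,193), orange knob (354,188), glue jar (227,182). I choose the grey one on cork (311,192).
- **Could be taken for a stone:** the bin tin (445,186), which is round and grey. I choose the two square prisms.

```bash
cat > h.py <<'E'
import numpy as np,cv2
from scipy.spatial.transform import Rotation as R
from bench import r
def cloud(c,d,T=None):
    m=r.camera_model(c)
    if T is None:T=m["extrinsics"]
    v,u=np.mgrid[:400,:640]
    P=np.stack([(u-m["cx"])/m["fx"]*d,(v-m["cy"])/m["fy"]*d,d],-1)
    return P@T[:3,:3].T+T[:3,3]
def wristT(o):
    T=np.eye(4);T[:3,:3]=R.from_rotvec(o["orientation"]).as_matrix();T[:3,3]=o["tcp_pos"]
    return T@r.camera_model("wrist")["hand_eye"]
def grab(c):
    o=r.get_obs();p,d=r.grab_frame(c)
    return p,d,cloud(c,d,wristT(o) if c=="wrist" else None)
def rect(xy):
    (c,s,a)=cv2.minAreaRect((xy*1000).astype(np.float32));return np.round(c,1),np.round(s,1),round(a,1)
def clusters(W,sel,minn=15):
    n,l,s,_=cv2.connectedComponentsWithStats(sel.astype(np.uint8))
    return [(l==i) for i in range(1,n) if s[i,4]>=minn]
E
python3 - <<'E'
from h import *
p=cv2.imread("pics/scene0.png");cv2.imwrite("pics/crop0.png",cv2.resize(p[100:310,130:480],None,fx=2.25,fy=2.25,interpolation=cv2.INTER_CUBIC))
d=np.load("pics/scene0d.npy");W=cloud("scene",d)
z=W[...,2];ok=(d>0)&(W[...,0]>.2)&(W[...,0]<1)&(abs(W[...,1])<.6)
print("table z",np.median(z[200:220,200:210]))
for m in clusters(W,ok&(z>.004)&(z<.2),20):
    q=W[m];v,u=np.argwhere(m).mean(0)
    t=q[q[:,2]>np.percentile(q[:,2],97)-.004]
    print((int(u),int(v)),m.sum(),"top",np.round(np.percentile(q[:,2],97)*1000,1),"toprect",rect(t[:,:2]),"all",rect(q[:,:2]))
E
```

```text
table z 1.1360302432761316e-05
(409, 167) 5679 top 54.1 toprect (array([470. , 273.8]), array([180.1,  39.2]), 45.6) all (array([493. , 277.8]), array([273.7, 213.1]), 1.5)
(520, 167) 3341 top 56.7 toprect (array([627.3, 535.2]), array([126.7, 139.9]), 5.5) all (array([629.1, 529.6]), array([160.8, 149. ]), 3.5)
(274, 160) 177 top 12.9 toprect (array([332.2, -31.7]), array([20.1, 75.8]), 23.1) all (array([332. , -31.7]), array([20.1, 75.8]), 22.7)
(72, 195) 3554 top 42.1 toprect (array([ 249.9, -513.9]), array([108.5, 178.8]), 4.5) all (array([ 252.7, -514.4]), array([114.2, 180.2]), 4.5)
(226, 181) 378 top 61.5 toprect (array([ 373.7, -171.5]), array([33.5, 36.6]), 73.5) all (array([ 376. , -172.2]), array([36.3, 37.9]), 41.0)
(353, 189) 209 top 41.1 toprect (array([513.7, 106.5]), array([17.6, 18.8]), 71.2) all (array([515. , 104.8]), array([34.3, 33.5]), 64.4)
(310, 195) 520 top 45.0 toprect (array([482.1,   4.4]), array([16.7, 21.6]), 65.7) all (array([476.8,   6. ]), array([79.4, 79.4]), 13.5)
(266, 193) 213 top 41.1 toprect (array([434.7, -91.8]), array([18.1, 19. ]), 19.3) all
[... 4673 characters left out ...]
7.5)
(86, 361) 45 top 6.0 toprect (array([ 664.1, -531.5]), array([30.9, 16.4]), 55.5) all (array([ 664.1, -531.5]), array([30.9, 16.4]), 55.5)
(65, 372) 47 top 6.5 toprect (array([ 667.8, -566.8]), array([26.4, 17.7]), 11.3) all (array([ 667.8, -566.8]), array([26.4, 17.7]), 11.3)
(83, 369) 21 top 5.9 toprect (array([ 678.6, -535.8]), array([19.7,  7.7]), 71.3) all (array([ 678.6, -535.8]), array([19.7,  7.7]), 71.3)
(52, 381) 39 top 6.1 toprect (array([ 672.2, -587.9]), array([12.4, 21.3]), 19.2) all (array([ 672.2, -587.9]), array([12.4, 21.3]), 19.2)
(16, 396) 198 top 158.8 toprect (array([ 734.9, -582. ]), array([3.9, 6.4]), 60.8) all (array([ 726.7, -585.1]), array([34.3, 15.5]), 39.8)
```

View pics/crop0.png

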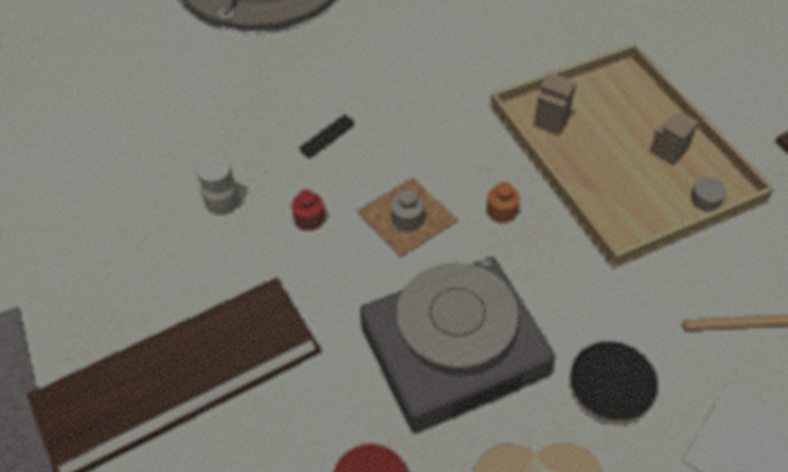

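The crop shows the grey weight on cork at crop (408,208), with red to its left and orange to its right, so the choice holds. The stones are at crop (554,104), with its notch facing the camera, and (674,138).

```bash
python3 - <<'E'
from h import *
for c in ["scene","side"]:
    d=np.load(f"pics/{c}0d.npy");W=cloud(c,d);z=W[...,2]
    b=(W[...,0]>.36)&(W[...,0]<.62)&(W[...,1]>.14)&(W[...,1]<.42)
    for m in clusters(W,b&(z>.03),15):
        q=W[m];top=np.percentile(q[:,2],95);t=q[q[:,2]>top-.004]
        print(c,m.sum(),"top",round(top*1000,1),rect(t[:,:2]),rect(q[:,:2]))
    # board plane, table
    print(np.median(z[(W[...,0]>.54)&(W[...,0]<.58)&(abs(W[...,1]+.27)<.05)]),np.median(z[(abs(W[...,0]-.652)<.02)&(abs(W[...,1]+.02)<.02)]))
E
```

```text
scene 268 top 65.9 (array([417.2, 226. ]), array([34.1, 27.9]), 40.5) (array([419.7, 222.2]), array([34.5, 38.3]), 37.6)
scene 220 top 54.6 (array([521.1, 325.7]), array([27.1, 35.1]), 25.6) (array([517.1, 325. ]), array([34.7, 38.7]), 24.2)
0.010143099699392866 0.0767456841091147
side 134 top 52.6 (array([522.3, 325.4]), array([26.1, 36.7]), 28.4) (array([517.7, 324.7]), array([34.9, 42.8]), 28.4)
side 230 top 64.4 (array([418.2, 226.3]), array([36.1, 29.4]), 37.8) (array([420.6, 223.2]), array([36.3, 38.2]), 35.6)
0.008849119891042423 0.07522561466877292
```

Heights give seal_b (60 mm) near (420,222) and seal_c (48 mm) near (518,324). I'll write a move planner and check the weight in both cameras.

```bash
cat > go.py <<'E'
import sys
from h import *
def go(*a):
    """targets x y z(mm) phi(deg): prints the row for each, from the measured pose (first), chained"""
    o=r.get_obs();R0=R.from_rotvec(o["orientation"]);p0=o["tcp_pos"]
    x=R0.as_matrix()[:,0];print("at",np.round(p0*1000,1),"phi",round(np.degrees(np.arctan2(x[1],x[0])),2),"tilt",np.round(R0.as_matrix()[:2,2],3),"t",round(o["clock"],1),"w",round(o["grip_width"]*1000,1),"j7",round(o["joints"][6],2),"F",np.round(o["contact_force"],1))
    for X,Y,Z,ph in a:
        f=np.radians(ph);T=np.array([[np.cos(f),np.sin(f),0],[np.sin(f),-np.cos(f),0],[0,0,-1]])
        s=R0.inv().apply(np.array([X,Y,Z])/1000-p0)/.25
        t=(R0.inv()*R.from_matrix(T)).as_rotvec()/(np.pi/2)
        print([np.round(s,3).tolist(),np.round(t,3).tolist()],"rows>=",int(max(np.ceil(np.linalg.norm(s)*5),np.ceil(np.linalg.norm(t)*90/8.59))))
if __name__=="__main__":
    v=[float(q) for q in sys.argv[1:]];go(*[v[i:i+4] for i in range(0,len(v),4)])
E
python3 go.py 380 430 290 120 450 250 300 90
python3 - <<'E'
from h import *
d=np.load("pics/side0d.npy");W=cloud("side",d);z=W[...,2]
for n,x,y,lo in [("weight",.48,.005,.006),("coaster",.48,.005,.002),("pan",.652,-.02,.07)]:
    s=(d>0)&(abs(W[...,0]-x)<(.03 if n=="weight" else .075))&(abs(W[...,1]-y)<(.03 if n=="weight" else .07))&(z>lo)
    q=W[s];top=np.percentile(q[:,2],97);t=q[q[:,2]>top-.004];print(n,top,rect(t[:,:2]),rect(q[:,:2]))
E
```

```text
at [221.2 637.8 250.3] phi 160.87 tilt [-0.  0.] t 1.2 w 85.5 j7 -0.08 F [-0.4  0.1  0.3]
[[-0.873, -0.577, -0.159], [0.0, -0.0, 0.454]] rows>= 6
[[-1.373, -1.165, -0.199], [-0.0, -0.0, 0.787]] rows>= 10
weight 0.04361296133559718 (array([483.2,   3.6]), array([18.1, 16.6]), 16.8) (array([482.6,   1. ]), array([30.6, 35. ]), 75.9)
coaster 0.04264260310202175 (array([483.2,   3.6]), array([18.1, 16.6]), 16.8) (array([476.9,   6.6]), array([80.3, 81.5]), 13.1)
pan 0.07663099320332172 (array([651.2, -21. ]), array([109.4, 110.9]), 11.8) (array([651.2, -20.5]), array([111. , 110.1]), 33.9)
```

servo_tool --commands '[[[-0.44,-0.29,-0.08],[0,0,0.23]],[[-0.873,-0.577,-0.159],[0,0,0.454]],[[-0.873,-0.577,-0.159],[0,0,0.454]],[[-0.873,-0.577,-0.159],[0,0,0.454]],[[-0.873,-0.577,-0.159],[0,0,0.454]],[[-0.873,-0.577,-0.159],[0,0,0.454]],[[-0.873,-0.577,-0.159],[0,0,0.454]],[[-0.873,-0.577,-0.159],[0,0,0.454]]]'

```text
clock: 2.0
tcp_pos: [0.3791, 0.4311, 0.29]
orientation: [-1.567, -2.722, -0.001]
contact_force: [-0.5, 0.6, -0.0]
grip_width: 0.0855
gripper_force: 0.0
```

```bash
python3 go.py 450 250 300 90
```

```text
at [379.1 431.1 290. ] phi 120.12 tilt [-0.001  0.001] t 2.0 w 85.5 j7 -0.36 F [-0.5  0.6 -0. ]
[[-0.769, -0.118, -0.041], [-0.0, -0.001, 0.335]] rows>= 4
```

servo_tool --commands '[[[-0.769,-0.118,-0.041],[0,0,0.335]],[[-0.769,-0.118,-0.041],[0,0,0.335]],[[-0.769,-0.118,-0.041],[0,0,0.335]],[[-0.769,-0.118,-0.041],[0,0,0.335]],[[-0.769,-0.118,-0.041],[0,0,0.335]],[[-0.769,-0.118,-0.041],[0,0,0.335]],[[-0.769,-0.118,-0.041],[0,0,0.335]]]'

```text
clock: 2.7
tcp_pos: [0.4496, 0.2515, 0.2999]
orientation: [-2.218, -2.224, 0.001]
contact_force: [0.6, -0.3, -0.6]
grip_width: 0.085
gripper_force: 0.0
```

```bash
cat > binlook.py <<'E'
import sys
from h import *
p,d,W=grab("wrist");cv2.imwrite(sys.argv[1],p[:,:,::-1])
z=W[...,2]
for m in clusters(W,(d>0)&(z>.015)&(z<.12),30):
    q=W[m];top=np.percentile(q[:,2],95);t=q[q[:,2]>top-.004];v,u=np.argwhere(m).mean(0)
    print((int(u),int(v)),m.sum(),"top",round(top*1000,1),rect(t[:,:2]),rect(q[:,:2]))
E
python3 binlook.py pics/w1.png; python3 go.py 482.5 4 150 90
```

```text
(362, 114) 5572 top 25.6 (array([492.9, 280.4]), array([270.4, 210.3]), 1.5) (array([493.1, 280.4]), array([270.7, 210.3]), 1.5)
(382, 83) 1412 top 53.8 (array([520.5, 329. ]), array([26.4, 34. ]), 23.6) (array([516.9, 327.5]), array([34.4, 34. ]), 23.7)
(452, 87) 977 top 25.9 (array([595.4, 323.1]), array([35.2, 34.6]), 60.3) (array([595.3, 323. ]), array([35.4, 34.6]), 60.3)
(287, 180) 1355 top 65.5 (array([416.8, 228.5]), array([34.4, 26.3]), 37.4) (array([419.3, 225.4]), array([34.5, 34.7]), 37.5)
(561, 277) 1563 top 26.0 (array([750.9,  99.5]), array([82.6, 82.7]), 77.1) (array([750.9,  99.5]), array([82.6, 82.7]), 77.1)
(365, 265) 680 top 40.0 (array([511.9, 109.7]), array([18.1, 19. ]), 2.2) (array([512.5, 110. ]), array([34.7, 35.2]), 46.4)
(14, 323) 2083 top 60.9 (array([68.6, 11. ]), array([ 6.7, 37.5]), 2.4) (array([74.2, 40.5]), array([44.5, 87.8]), 17.6)
(511, 310) 617 top 44.7 (array([701.5,  51.7]), array([19.6, 45.2]), 52.0) (array([698.7,  53.1]), array([21.9, 49.8]), 56.8)
(423, 347) 1185 top 45.0 (array([598.2,   2.2]), array([89.2, 23.7]), 89.8) (array([596.6, -14.7]), array([134.9,  26.2]), 89.0)
(339, 335) 687 top 43.8 (array([482.1,   8.3]), array([18.8, 19. ]), 24.5) (array([482.,  10.]), array([35.5, 32.7]), 7.3)
at [449.6 251.4 299.9] phi 90.16 tilt [-0.001  0.   ] t 2.8 w 85.3 j7 -0.55 F [ 0.1  0.6 -0.3]
[[-0.99, 0.129, 0.6], [-0.0, -0.0, 0.002]] rows>= 6
```

View pics/w1.png

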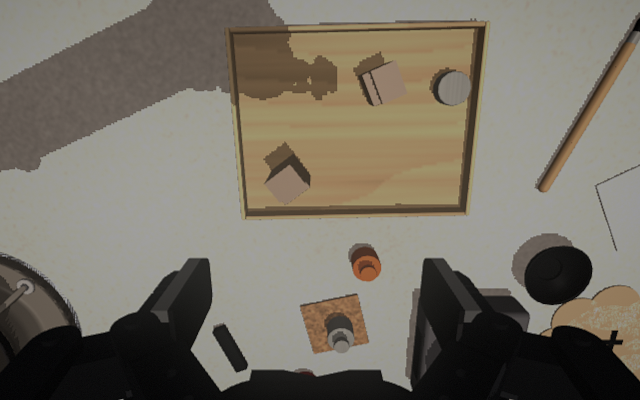

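The wrist view shows the bin with b at (287,185) and c at (382,83) with its notch to the left. The weight is at (342,335) on its cork and the orange knob at (366,265). Wrist positions sit about 3 mm further in +y than the fixed cameras, so I'll look again with the tool turned 90° to tell which is off.

servo_tool --commands '[[[-0.99,0.129,0.3],[0,0,0.4]],[[-0.99,0.129,0.3],[0,0,0.8]],[[-0.99,0.129,0.3],[0,0,1.0]],[[-0.99,0.129,0.3],[0,0,1.0]],[[-0.99,0.129,0.3],[0,0,1.0]],[[-0.99,0.129,0.3],[0,0,1.0]],[[-0.99,0.129,0.3],[0,0,1.0]],[[-0.99,0.129,0.3],[0,0,1.0]],[[-0.99,0.129,0.3],[0,0,1.0]],[[-0.99,0.129,0.3],[0,0,1.0]],[[-0.99,0.129,0.3],[0,0,1.0]],[[-0.99,0.129,0.3],[0,0,1.0]],[[-0.99,0.129,0.3],[0,0,1.0]],[[-0.99,0.129,0.3],[0,0,1.0]]]'

```text
clock: 4.15
tcp_pos: [0.4825, 0.0018, 0.2252]
orientation: [3.142, 0.001, -0.0]
contact_force: [0.4, 1.2, -0.1]
grip_width: 0.0854
gripper_force: 0.0
```

```bash
python3 binlook.py pics/w2.png; python3 go.py 482.5 4 80 0
```

```text
(108, 178) 4136 top 25.5 (array([489.4, 251.2]), array([260.9, 154.4]), 1.4) (array([458.4, 196.4]), array([138.2, 302.6]), 60.0)
(342, 23) 9206 top 76.2 (array([603.7, -17.4]), array([77.9, 16.3]), 89.8) (array([601.5, -17.6]), array([150.1,  33.3]), 89.8)
(198, 133) 1351 top 40.4 (array([513. , 108.5]), array([18.9, 19.5]), 67.0) (array([513. , 108.5]), array([35.3, 35.4]), 64.0)
(311, 167) 1253 top 44.2 (array([482.9,   7.3]), array([19. , 19.6]), 59.2) (array([483.2,   7.3]), array([35.4, 34.6]), 0.4)
(411, 215) 1140 top 40.1 (array([434.8, -89.4]), array([19. , 19.7]), 11.1) (array([434.7, -89.2]), array([34.7, 35.6]), 89.5)
(74, 238) 2875 top 65.5 (array([417. , 228.4]), array([34. , 28.8]), 37.3) (array([419.5, 224.9]), array([34.1, 37.3]), 37.9)
(493, 280) 2187 top 60.2 (array([ 373.9, -170.3]), array([36.3, 34.3]), 39.2) (array([ 375.1, -169.9]), array([38.8, 36.5]), 46.1)
at [482.5   1.6 225.3] phi -0.01 tilt [-0.  0.] t 4.2 w 85.1 j7 -1.46 F [ 0.8  0.2 -0.1]
[[0.0, -0.01, 0.581], [-0.0, 0.0, -0.0]] rows>= 3
```

The offset stays fixed in the world when the tool turns, so the fixed cameras are the ones off by about 3 mm in y. I'll trust the wrist: weight at (483,7.4). Descending.

```bash
python3 go.py 483 7.4 100 0 483 7.4 28 0
```

```text
at [482.5   1.6 225.3] phi -0.01 tilt [-0.  0.] t 4.2 w 85.1 j7 -1.46 F [ 0.8  0.2 -0.1]
[[0.002, -0.023, 0.501], [-0.0, 0.0, -0.0]] rows>= 3
[[0.002, -0.023, 0.789], [-0.0, 0.0, -0.0]] rows>= 4
```

servo_tool --commands '[[[0.002,-0.023,0.15],[0,0,0]],[[0.002,-0.023,0.3],[0,0,0]],[[0.002,-0.023,0.45],[0,0,0]],[[0.002,-0.023,0.55],[0,0,0]],[[0.002,-0.023,0.63],[0,0,0]],[[0.002,-0.023,0.7],[0,0,0]],[[0.002,-0.023,0.75],[0,0,0]],[[0.002,-0.023,0.789],[0,0,0]],[[0.002,-0.023,0.789],[0,0,0]],[[0.002,-0.023,0.789],[0,0,0]],[[0.002,-0.023,0.789],[0,0,0]]]'

```text
clock: 5.3
tcp_pos: [0.4835, 0.007, 0.0287]
orientation: [-3.141, 0.004, -0.002]
contact_force: [-0.2, -0.1, 0.6]
grip_width: 0.0852
gripper_force: 0.0
```

servo_tool --commands '[[[0,0,0],[0,0,0]],[[0,0,0],[0,0,0]],[[0,0,0],[0,0,0]],[[0,0,0],[0,0,0]],[[0,0,0],[0,0,0]],[[0,0,0],[0,0,0]],[[0,0,0],[0,0,0]],[[0,0,0],[0,0,0]],[[0,0,0],[0,0,0]],[[0,0,0],[0,0,0]]]' --claw 1 --squeeze 40

```text
clock: 6.3
tcp_pos: [0.483, 0.0069, 0.0285]
orientation: [-3.141, 0.004, -0.0]
contact_force: [-0.7, -0.1, 7.1]
grip_width: 0.0341
gripper_force: 39.2
```

```bash
python3 go.py 483 7.4 160 0 651 -18 160 0; python3 binlook.py pics/w3.png
```

```text
at [483.    6.9  28.5] phi -0.14 tilt [0.    0.001] t 6.3 w 34.1 j7 -1.15 F [-0.7 -0.1  7.1]
[[0.0, -0.002, -0.526], [-0.0, -0.0, -0.002]] rows>= 3
[[0.672, 0.098, -0.526], [-0.0, -0.0, -0.002]] rows>= 5
(386, 0) 469 top 18.7 (array([584.8, -18. ]), array([ 0.7, 70. ]), 0.0) (array([584.8, -18. ]), array([ 0.7, 70. ]), 0.0)
(51, 208) 8576 top 40.2 (array([512. , 106.2]), array([16.6, 20.9]), 75.8) (array([513.7, 105.9]), array([35.8, 31.6]), 23.2)
(321, 339) 48531 top 92.2 (array([496.4,   8.2]), array([124.2,  11.1]), 90.0) (array([475.6, -22.8]), array([187.7,  57.3]), 70.6)
```

Gripped at 34 mm, with 7 N upward on the tool from the pad swing pushing down. Lifting and moving to the pan.

servo_tool --commands '[[[0,0,-0.05],[0,0,0]],[[0,0,-0.16],[0,0,0]],[[0,0,-0.32],[0,0,0]],[[0,0,-0.48],[0,0,0]],[[0.1,0.02,-0.52],[0,0,0]],[[0.24,0.04,-0.52],[0,0,0]],[[0.4,0.06,-0.52],[0,0,0]],[[0.54,0.08,-0.52],[0,0,0]],[[0.64,0.098,-0.52],[0,0,0]],[[0.673,0.098,-0.52],[0,0,0]],[[0.673,0.098,-0.52],[0,0,0]],[[0.673,0.098,-0.52],[0,0,0]],[[0.673,0.098,-0.52],[0,0,0]],[[0.673,0.098,-0.52],[0,0,0]]]'

```text
clock: 7.75
tcp_pos: [0.6501, -0.0177, 0.1582]
orientation: [-3.141, 0.004, 0.001]
contact_force: [-0.8, -0.3, -1.0]
grip_width: 0.0342
gripper_force: 40.6
```

```bash
cat > look.py <<'E'
import sys
from h import *
p,d,W=grab(sys.argv[1]);x0,x1,y0,y1=map(int,sys.argv[3:7]);c=p[y0:y1,x0:x1,::-1]
cv2.imwrite(sys.argv[2],cv2.resize(c,None,fx=3,fy=3,interpolation=cv2.INTER_CUBIC))
E
python3 - <<'E'
from h import *
p,d,W=grab("wrist");z=W[...,2];cv2.imwrite("pics/w4.png",p[:,:,::-1])
# pan disc fit: points at pan height
q=W[(abs(z-.076)<.004)&(W[...,0]>.59)&(W[...,0]<.72)&(abs(W[...,1]+.02)<.07)];print(len(q),np.median(q[:,2]),cv2.minEnclosingCircle((q[:,:2]*1000).astype(np.float32)))
E
python3 go.py 651.5 -17.5 112 0 651.5 -17.5 92.5 0
```

```text
18914 0.07574558886039952 ((651.5873413085938, -17.824960708618164), 55.981597900390625)
at [650.4 -17.6 158.2] phi -0.13 tilt [-0.     0.001] t 7.8 w 34.6 j7 -1.24 F [ 0.4  1.4 -1.6]
[[0.005, -0.0, 0.185], [-0.0, 0.0, -0.001]] rows>= 1
[[0.005, -0.0, 0.263], [-0.0, 0.0, -0.001]] rows>= 2
```

View pics/w4.png

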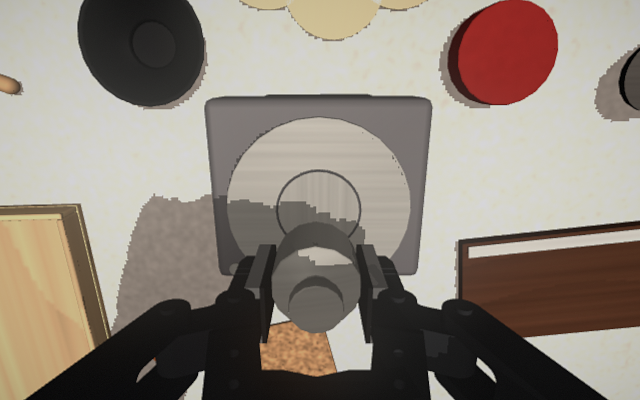

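The wrist picture shows the weight upright between the pads at (316,285), above the pan with its engraved ring at (318,207). The pan fit is centre (651.6,-17.8), radius 56.0 and height 75.7, as given. Lowering.

servo_tool --commands '[[[0.005,0,0.06],[0,0,0]],[[0.005,0,0.12],[0,0,0]],[[0.005,0,0.17],[0,0,0]],[[0.005,0,0.19],[0,0,0]],[[0.005,0,0.2],[0,0,0]],[[0.005,0,0.21],[0,0,0]],[[0.005,0,0.22],[0,0,0]],[[0.005,0,0.228],[0,0,0]],[[0.005,0,0.236],[0,0,0]],[[0.005,0,0.244],[0,0,0]],[[0.005,0,0.252],[0,0,0]],[[0.005,0,0.258],[0,0,0]],[[0.005,0,0.263],[0,0,0]],[[0.005,0,0.263],[0,0,0]],[[0.005,0,0.263],[0,0,0]],[[0.005,0,0.263],[0,0,0]]]'

```text
clock: 9.4
tcp_pos: [0.6525, -0.018, 0.0924]
orientation: [3.142, -0.004, 0.001]
contact_force: [1.4, 0.6, -0.2]
grip_width: 0.0346
gripper_force: 40.8
```

```bash
python3 go.py 651.5 -17.5 92 0;  python3 - <<'E'
from h import *
p,d,W=grab("wrist");z=W[...,2]
q=W[(z>.05)&(z<.085)&(W[...,0]>.66)&(W[...,0]<.70)&(abs(W[...,1]+.02)<.03)];print(len(q),np.median(q[:,2]))
E
```

```text
at [652.5 -18.   92.4] phi -0.13 tilt [ 0. -0.] t 9.4 w 34.6 j7 -1.2 F [ 1.4  0.6 -0.2]
[[-0.004, -0.002, 0.002], [0.0, -0.0, -0.001]] rows>= 1
12548 0.06762318068641719
```

The pan has sunk 8.1 mm, so it carries nearly all the weight. Releasing.

servo_tool --commands '[[[0,0,0],[0,0,0]],[[0,0,0],[0,0,0]],[[0,0,0],[0,0,0]],[[0,0,0],[0,0,0]],[[0,0,0],[0,0,0]],[[0,0,0],[0,0,0]],[[0,0,0],[0,0,0]],[[0,0,0],[0,0,0]]]' --claw 0.1

```text
clock: 10.25
tcp_pos: [0.6523, -0.018, 0.0923]
orientation: [-3.142, 0.004, 0.0]
contact_force: [0.8, 1.2, 0.1]
grip_width: 0.0766
gripper_force: 0.0
```

servo_tool --commands '[[[0,0,-0.05],[0,0,0]],[[0,0,-0.15],[0,0,0]],[[0,0,-0.28],[0,0,0]],[[0,0,-0.4],[0,0,0]],[[0,0,-0.4],[0,0,0]],[[0,0,-0.4],[0,0,0]],[[0,0,-0.4],[0,0,0]],[[0,0,-0.4],[0,0,0]],[[0,0,-0.4],[0,0,0]],[[0,0,-0.4],[0,0,0]],[[0,0,-0.4],[0,0,0]],[[0,0,-0.4],[0,0,0]],[[0,0,-0.4],[0,0,0]],[[0,0,-0.4],[0,0,0]],[[0,0,-0.4],[0,0,0]],[[0,0,-0.4],[0,0,0]],[[0,0,-0.4],[0,0,0]],[[0,0,-0.4],[0,0,0]]]'

```text
clock: 12.05
tcp_pos: [0.6523, -0.018, 0.1923]
orientation: [-3.142, 0.004, 0.0]
contact_force: [-0.4, -0.2, -0.6]
grip_width: 0.0768
gripper_force: 0.0
```

```bash
cat > panlook.py <<'E'
from h import *
p,d,W=grab("wrist");z=W[...,2]
near=(np.hypot(W[...,0]-.6516,W[...,1]+.0178)<.054)&(d>0)
pan=np.median(z[near&(z>.05)&(z<.08)]);print("pan z",round(pan*1000,1))
for m in clusters(W,near&(z>pan+.006)&(z<.16),60):
    q=W[m];top=np.percentile(q[:,2],95);t=q[q[:,2]>top-.004]
    print(m.sum(),"height",round((top-pan)*1000,1),rect(t[:,:2]),rect(q[:,:2]))
E
python3 panlook.py; python3 go.py 651.5 -17.8 92 0
```

```text
pan z 67.0
2492 height 40.5 (array([652.4, -16.8]), array([19.2, 19.8]), 89.8) (array([652.5, -16.9]), array([35. , 35.5]), 88.1)
at [652.3 -18.  192.3] phi -0.14 tilt [0. 0.] t 12.1 w 76.7 j7 -1.26 F [-0.1  1.3 -0.3]
[[-0.003, -0.001, 0.401], [-0.0, -0.0, -0.002]] rows>= 3
```

The pan settled at 67.0 mm (9 mm sink) and the weight stands within 1.3 mm of centre. Taking it back.

servo_tool --commands '[[[0,0,0.12],[0,0,0]],[[0,0,0.24],[0,0,0]],[[0,0,0.33],[0,0,0]],[[0,0,0.39],[0,0,0]],[[0,0,0.4],[0,0,0]],[[0,0,0.4],[0,0,0]],[[0,0,0.4],[0,0,0]]]'

```text
clock: 12.8
tcp_pos: [0.6532, -0.0182, 0.0936]
orientation: [-3.142, 0.004, -0.003]
contact_force: [0.3, -0.8, 0.1]
grip_width: 0.0769
gripper_force: 0.0
```

servo_tool --commands '[[[0,0,0],[0,0,0]],[[0,0,0],[0,0,0]],[[0,0,0],[0,0,0]],[[0,0,0],[0,0,0]],[[0,0,0],[0,0,0]],[[0,0,0],[0,0,0]],[[0,0,0],[0,0,0]],[[0,0,0],[0,0,0]],[[0,0,0],[0,0,0]],[[0,0,0],[0,0,0]],[[0,0,-0.05],[0,0,0]],[[0,0,-0.15],[0,0,0]],[[0,0,-0.28],[0,0,0]],[[0,0,-0.4],[0,0,0]],[[0,0,-0.4],[0,0,0]],[[0,0,-0.4],[0,0,0]],[[0,0,-0.4],[0,0,0]]]' --claw 1

```text
clock: 14.5
tcp_pos: [0.6512, -0.0176, 0.1911]
orientation: [-3.141, 0.003, 0.004]
contact_force: [0.4, 0.8, -3.4]
grip_width: 0.0344
gripper_force: 40.2
```

```bash
python3 go.py 478 9 160 0 478 9 27 0; python3 binlook.py pics/w5.png
```

```text
at [651.2 -17.6 191.1] phi -0.13 tilt [-0.003  0.   ] t 14.5 w 34.4 j7 -1.26 F [ 0.4  0.8 -3.4]
[[-0.693, -0.105, 0.126], [-0.0, 0.002, -0.001]] rows>= 4
[[-0.691, -0.105, 0.658], [-0.0, 0.002, -0.001]] rows>= 5
(155, 50) 4461 top 26.3 (array([746.8,  98.6]), array([73.4, 82.7]), 0.0) (array([747.5,  98.6]), array([74.6, 82.7]), 0.0)
(483, 55) 6672 top 22.7 (array([ 744.4, -145.5]), array([67.4, 66.7]), 89.9) (array([ 744.4, -145.4]), array([66.8, 67.7]), 0.1)
(621, 78) 2421 top 45.2 (array([ 725., -245.]), array([38.1, 10.5]), 15.2) (array([ 728.6, -250.1]), array([52.4, 25. ]), 6.5)
(317, 166) 27901 top 76.7 (array([657.5, -17.9]), array([111.2,  99.7]), 89.6) (array([653.1, -17.8]), array([150.1, 130. ]), 90.0)
(82, 244) 2252 top 25.4 (array([578.2, 188.1]), array([152.9,  67.7]), 29.8) (array([579.3, 188.8]), array([157.5,  70. ]), 30.7)
(192, 302) 125 top 25.5 (array([526.4,  98.9]), array([9.5, 3.4]), 66.0) (array([527.5, 102.3]), array([23.7,  5. ]), 65.3)
```

servo_tool --commands '[[[-0.08,-0.01,0.03],[0,0,0]],[[-0.2,-0.03,0.06],[0,0,0]],[[-0.35,-0.05,0.1],[0,0,0]],[[-0.5,-0.08,0.126],[0,0,0]],[[-0.62,-0.1,0.126],[0,0,0]],[[-0.69,-0.105,0.13],[0,0,0]],[[-0.692,-0.105,0.2],[0,0,0]],[[-0.692,-0.105,0.32],[0,0,0]],[[-0.692,-0.105,0.44],[0,0,0]],[[-0.692,-0.105,0.54],[0,0,0]],[[-0.692,-0.105,0.6],[0,0,0]],[[-0.692,-0.105,0.625],[0,0,0]],[[-0.692,-0.105,0.635],[0,0,0]],[[-0.692,-0.105,0.64],[0,0,0]],[[-0.692,-0.105,0.64],[0,0,0]],[[-0.692,-0.105,0.64],[0,0,0]]]'

```text
clock: 16.15
tcp_pos: [0.4798, 0.0088, 0.0329]
orientation: [-3.141, 0.004, -0.002]
contact_force: [-0.3, 0.1, -2.8]
grip_width: 0.0341
gripper_force: 40.2
```

```bash
python3 go.py 478 9 29 0
```

```text
at [479.8   8.8  32.9] phi -0.13 tilt [0.001 0.   ] t 16.1 w 34.1 j7 -1.15 F [-0.3  0.1 -2.8]
[[-0.007, -0.001, 0.016], [-0.0, -0.001, -0.001]] rows>= 1
```

servo_tool --commands '[[[-0.004,0,0.004],[0,0,0]],[[-0.007,0,0.008],[0,0,0]],[[-0.007,0,0.011],[0,0,0]],[[-0.007,0,0.011],[0,0,0]],[[-0.007,0,0.011],[0,0,0]]]'

```text
clock: 16.65
tcp_pos: [0.4775, 0.0088, 0.0298]
orientation: [-3.141, 0.004, 0.0]
contact_force: [-1.7, 1.1, 5.7]
grip_width: 0.0343
gripper_force: 40.9
```

Contact (force from -2.8 to +5.7 N). Releasing and rising, then on towards the bin.

servo_tool --commands '[[[0,0,0],[0,0,0]],[[0,0,0],[0,0,0]],[[0,0,0],[0,0,0]],[[0,0,0],[0,0,0]],[[0,0,0],[0,0,0]],[[0,0,0],[0,0,0]],[[0,0,0],[0,0,0]],[[0,0,-0.05],[0,0,0]],[[0,0,-0.15],[0,0,0]],[[0,0,-0.3],[0,0,0]],[[0,0,-0.46],[0,0,0]],[[0,0,-0.6],[0,0,0]],[[0,0,-0.7],[0,0,0]],[[0,0,-0.7],[0,0,0]],[[0,0,-0.7],[0,0,0]],[[0,0,-0.7],[0,0,0]]]' --claw 0.1

```text
clock: 18.25
tcp_pos: [0.4768, 0.0087, 0.2039]
orientation: [3.141, -0.004, -0.002]
contact_force: [-0.3, 1.1, 0.7]
grip_width: 0.0769
gripper_force: 0.0
```

```bash
python3 binlook.py pics/w6.png|grep -v "top 2"; python3 go.py 419 226 180 60 419 226 150 128
```

```text
(352, 18) 7761 top 75.2 (array([598.5, -17.3]), array([50.9,  6.2]), 89.7) (array([596.4, -17.5]), array([149.8,  23.4]), 89.9)
(198, 130) 1545 top 40.4 (array([512.8, 108.7]), array([19.2, 19.4]), 1.4) (array([513.2, 108.7]), array([35.4, 35. ]), 87.0)
(315, 172) 1424 top 44.3 (array([477.6,  10.1]), array([19. , 18.8]), 0.3) (array([477.8,  10.1]), array([35.1, 34.9]), 89.5)
(425, 216) 1308 top 40.1 (array([434.6, -89.2]), array([19.8, 19.3]), 9.5) (array([435. , -89.5]), array([35.3, 35. ]), 65.4)
(65, 243) 3356 top 65.5 (array([417.4, 227.8]), array([34.1, 28.3]), 37.5) (array([419.7, 224.7]), array([34.1, 36. ]), 37.5)
(513, 286) 2664 top 60.1 (array([ 373.7, -169.6]), array([36.3, 35.9]), 39.1) (array([ 374.8, -168.9]), array([38.2, 38.1]), 88.2)
at [476.8   8.6 203.7] phi -0.14 tilt [-0.002 -0.001] t 18.3 w 76.9 j7 -1.43 F [-0.5  0.5  0.1]
[[-0.233, -0.869, 0.095], [-0.0, 0.001, -0.668]] rows>= 8
[[-0.233, -0.869, 0.215], [-0.001, 0.001, -1.424]] rows>= 15
```

The weight is back at the coaster centre (477.8,10.1). Now over seal_b at (419.6,225).

servo_tool --commands '[[[-0.05,-0.2,0],[0,0,-0.1]],[[-0.1,-0.4,0],[0,0,-0.2]],[[-0.17,-0.6,0],[0,0,-0.3]],[[-0.2,-0.75,0],[0,0,-0.4]],[[-0.23,-0.865,0],[0,0,-0.5]],[[-0.23,-0.865,0],[0,0,-0.6]],[[-0.23,-0.865,0],[0,0,-0.7]],[[-0.23,-0.865,0],[0,0,-0.8]],[[-0.23,-0.865,0],[0,0,-0.9]],[[-0.23,-0.865,0],[0,0,-1.0]],[[-0.23,-0.865,0],[0,0,-1.0]],[[-0.23,-0.865,0],[0,0,-1.0]],[[-0.23,-0.865,0],[0,0,-1.0]]]'

```text
clock: 19.6
tcp_pos: [0.4204, 0.2246, 0.2038]
orientation: [-2.227, -2.216, 0.003]
contact_force: [0.0, -0.6, -0.4]
grip_width: 0.0767
gripper_force: 0.0
```

```bash
python3 binlook.py pics/w7.png; python3 go.py 419.6 225 150 127.5 419.6 225 40 127.5
```

```text
(424, 146) 6935 top 25.4 (array([493.3, 269.3]), array([271.1, 188.6]), 1.2) (array([493.3, 269.8]), array([271.1, 189.6]), 1.2)
(446, 44) 3138 top 53.7 (array([520.8, 328.8]), array([27.2, 34.1]), 23.9) (array([517.2, 327.2]), array([35.2, 34.1]), 23.8)
(536, 52) 1942 top 25.8 (array([595.3, 322.8]), array([35.3, 35.3]), 89.1) (array([595.3, 322.9]), array([35.5, 35.5]), 89.1)
(313, 179) 2359 top 65.5 (array([416.8, 228.4]), array([34.2, 26.4]), 37.5) (array([419.1, 225.4]), array([34.2, 34.4]), 37.6)
(625, 303) 715 top 26.1 (array([722.3,  92.3]), array([24.9, 72.9]), 15.2) (array([725.4,  93.1]), array([31.3, 72.9]), 15.3)
(401, 288) 446 top 38.7 (array([504.1, 108.1]), array([ 3.3, 14.2]), 12.0) (array([501.6, 108.9]), array([15.1, 35.5]), 0.6)
(603, 346) 888 top 44.9 (array([705.7,  50.2]), array([17.9, 40.8]), 46.4) (array([705.8,  50.8]), array([19. , 41.6]), 46.4)
(372, 363) 482 top 30.6 (array([480.1,  20.8]), array([15.3, 34.6]), 65.8) (array([478. ,  19.7]), array([18.8, 34.9]), 79.1)
(1, 377) 45 top 17.8 (array([81.2,  0.2]), array([21. ,  3.8]), 77.7) (array([81.2,  0.2]), array([21. ,  3.8]), 77.7)
(499, 395) 208 top 45.2 (array([604.2,   3.4]), array([13.5, 28.2]), 88.5) (array([604.2,   3.4]), array([13.5, 28.2]), 88.5)
at [420.5 224.7 204. ] phi 89.74 tilt [-0.001 -0.001] t 19.6 w 76.9 j7 -0.49 F [-0.1 -0.4 -0.7]
[[0.001, -0.003, 0.216], [-0.001, 0.0, -0.42]] rows>= 5
[[0.002, -0.003, 0.656], [-0.001, 0.0, -0.42]] rows>= 5
```

servo_tool --commands '[[[0,-0.003,0.05],[0,0,-0.09]],[[0,-0.003,0.1],[0,0,-0.18]],[[0,-0.003,0.15],[0,0,-0.27]],[[0,-0.003,0.2],[0,0,-0.36]],[[0,-0.003,0.22],[0,0,-0.42]],[[0,-0.003,0.22],[0,0,-0.42]],[[0,-0.003,0.34],[0,0,-0.42]],[[0,-0.003,0.46],[0,0,-0.42]],[[0,-0.003,0.56],[0,0,-0.42]],[[0,-0.003,0.63],[0,0,-0.42]],[[0,-0.003,0.66],[0,0,-0.42]],[[0,-0.003,0.66],[0,0,-0.42]],[[0,-0.003,0.66],[0,0,-0.42]],[[0,-0.003,0.66],[0,0,-0.42]]]'

```text
clock: 21.05
tcp_pos: [0.4206, 0.2255, 0.0405]
orientation: [1.386, 2.818, 0.003]
contact_force: [-0.4, 0.3, -0.4]
grip_width: 0.0768
gripper_force: 0.0
```

servo_tool --commands '[[[0,0,0],[0,0,0]],[[0,0,0],[0,0,0]],[[0,0,0],[0,0,0]],[[0,0,0],[0,0,0]],[[0,0,0],[0,0,0]],[[0,0,0],[0,0,0]],[[0,0,0],[0,0,0]],[[0,0,0],[0,0,0]],[[0,0,0],[0,0,0]],[[0,0,0],[0,0,0]]]' --claw 1

```text
clock: 22.05
tcp_pos: [0.42, 0.2252, 0.0399]
orientation: [-1.386, -2.819, -0.001]
contact_force: [-0.1, -0.2, 5.9]
grip_width: 0.0339
gripper_force: 40.5
```

```bash
python3 go.py 419.6 225 180 127.5  500 150 180 140
```

```text
at [420.  225.2  39.9] phi 127.66 tilt [0. 0.] t 22.1 w 33.9 j7 0.27 F [-0.1 -0.2  5.9]
[[0.001, -0.002, -0.56], [0.0, -0.0, 0.002]] rows>= 3
[[-0.433, 0.07, -0.56], [0.0, -0.0, -0.137]] rows>= 4
```

servo_tool --commands '[[[0,0,-0.06],[0,0,0]],[[0,0,-0.18],[0,0,0]],[[0,0,-0.34],[0,0,0]],[[0,0,-0.5],[0,0,0]],[[-0.06,0.01,-0.56],[0,0,-0.05]],[[-0.18,0.03,-0.56],[0,0,-0.1]],[[-0.32,0.05,-0.56],[0,0,-0.15]],[[-0.44,0.07,-0.56],[0,0,-0.2]],[[-0.44,0.07,-0.56],[0,0,-0.2]],[[-0.44,0.07,-0.56],[0,0,-0.2]]]'

```text
clock: 23.05
tcp_pos: [0.5007, 0.1479, 0.1791]
orientation: [-0.931, -2.999, 0.001]
contact_force: [0.5, 0.3, -2.8]
grip_width: 0.0336
gripper_force: 40.2
```

```bash
python3 go.py 651.6 -17.8 160 187;python3 binlook.py pics/w8.png | head -3
```

```text
at [500.7 147.9 179.1] phi 145.51 tilt [-0.001 -0.   ] t 23.1 w 33.6 j7 0.7 F [ 0.5  0.3 -2.8]
[[-0.873, -0.205, 0.076], [-0.0, -0.001, -0.461]] rows>= 5
(437, 172) 5183 top 25.5 (array([493.3, 272.7]), array([269.9, 195.7]), 1.5) (array([493.2, 275.8]), array([269.9, 201.8]), 1.4)
(614, 54) 1996 top 25.5 (array([548.2, 383.5]), array([95.,  7.]), 1.8) (array([555. , 383.7]), array([111.7,   7.1]), 1.7)
(541, 64) 4647 top 53.7 (array([520.7, 328.6]), array([28.1, 35.1]), 24.5) (array([517.1, 327. ]), array([36. , 35.2]), 23.9)
```

servo_tool --commands '[[[-0.08,-0.02,0],[0,0,-0.05]],[[-0.22,-0.05,0],[0,0,-0.13]],[[-0.38,-0.09,0],[0,0,-0.21]],[[-0.54,-0.13,0],[0,0,-0.29]],[[-0.7,-0.17,0],[0,0,-0.37]],[[-0.82,-0.195,0.04],[0,0,-0.44]],[[-0.873,-0.205,0.076],[0,0,-0.46]],[[-0.873,-0.205,0.076],[0,0,-0.46]],[[-0.873,-0.205,0.076],[0,0,-0.46]],[[-0.873,-0.205,0.076],[0,0,-0.46]]]'

```text
clock: 24.1
tcp_pos: [0.6516, -0.0145, 0.1607]
orientation: [0.196, -3.135, -0.002]
contact_force: [0.3, 0.1, -1.7]
grip_width: 0.0334
gripper_force: 40.2
```

```bash
python3 go.py 651.6 -17.8 114 187 651.6 -17.8 104 187;python3 panlook.py
```

```text
at [651.6 -14.5 160.7] phi -172.83 tilt [-0.     0.001] t 24.1 w 33.4 j7 1.73 F [ 0.3  0.1 -1.7]
[[0.002, -0.013, 0.187], [0.001, -0.0, 0.002]] rows>= 1
[[0.002, -0.013, 0.227], [0.001, -0.0, 0.002]] rows>= 2
pan z 75.8
3271 height 83.2 (array([639.9, -15.1]), array([11.1, 60.9]), 7.1) (array([639.9, -15. ]), array([11.1, 61. ]), 7.1)
```

servo_tool --commands '[[[0,-0.013,0.06],[0,0,0]],[[0,-0.013,0.12],[0,0,0]],[[0,-0.013,0.16],[0,0,0]],[[0,-0.013,0.175],[0,0,0]],[[0,-0.013,0.185],[0,0,0]],[[0,-0.013,0.192],[0,0,0]],[[0,-0.013,0.199],[0,0,0]],[[0,-0.013,0.206],[0,0,0]],[[0,-0.013,0.213],[0,0,0]],[[0,-0.013,0.22],[0,0,0]],[[0,-0.013,0.227],[0,0,0]],[[0,-0.013,0.227],[0,0,0]],[[0,-0.013,0.227],[0,0,0]],[[0,-0.013,0.227],[0,0,0]]]'

```text
clock: 25.55
tcp_pos: [0.653, -0.02, 0.104]
orientation: [-0.193, 3.135, -0.0]
contact_force: [1.0, -0.5, -0.3]
grip_width: 0.0335
gripper_force: 40.3
```

```bash
python3 go.py 651.6 -17.8 103 187;python3 panlook.py
```

```text
at [653. -20. 104.] phi -172.94 tilt [0.001 0.   ] t 25.6 w 33.5 j7 1.75 F [ 1.  -0.5 -0.3]
[[0.004, 0.009, 0.004], [-0.0, 0.0, 0.001]] rows>= 1
pan z 68.7
37738 height 89.1 (array([643.4, -18.8]), array([ 18.3, 105.8]), 7.0) (array([649.8, -18.1]), array([ 31.3, 106.2]), 7.5)
678 height 91.2 (array([642.8, -20.2]), array([ 2.6, 25.8]), 7.3) (array([642.8, -20.2]), array([ 2.6, 25.8]), 7.3)
```

servo_tool --commands '[[[0,0,0],[0,0,0]],[[0,0,0],[0,0,0]],[[0,0,0],[0,0,0]],[[0,0,0],[0,0,0]],[[0,0,0],[0,0,0]],[[0,0,0],[0,0,0]],[[0,0,0],[0,0,0]],[[0,0,0],[0,0,0]]]' --claw 0.1

```text
clock: 26.4
tcp_pos: [0.6527, -0.02, 0.1038]
orientation: [-0.194, 3.136, -0.0]
contact_force: [0.6, -0.3, -1.2]
grip_width: 0.0768
gripper_force: 0.0
```

servo_tool --commands '[[[0,0,-0.05],[0,0,0]],[[0,0,-0.15],[0,0,0]],[[0,0,-0.28],[0,0,0]],[[0,0,-0.4],[0,0,0]],[[0,0,-0.4],[0,0,0]],[[0,0,-0.4],[0,0,0]],[[0,0,-0.4],[0,0,0]],[[0,0,-0.4],[0,0,0]],[[0,0,-0.4],[0,0,0]],[[0,0,-0.4],[0,0,0]],[[0,0,-0.4],[0,0,0]],[[0,0,-0.4],[0,0,0]],[[0,0,-0.4],[0,0,0]],[[0,0,-0.4],[0,0,0]],[[0,0,-0.4],[0,0,0]],[[0,0,-0.4],[0,0,0]],[[0,0,-0.4],[0,0,0]],[[0,0,-0.4],[0,0,0]]]'

```text
clock: 28.2
tcp_pos: [0.6527, -0.02, 0.2038]
orientation: [0.193, -3.136, -0.0]
contact_force: [0.5, -0.2, -0.1]
grip_width: 0.077
gripper_force: 0.0
```

```bash
python3 panlook.py; python3 go.py 651.5 -17.8 104 187;python3 - <<'E'
from h import *
p,d,W=grab("wrist");cv2.imwrite("pics/w9.png",p[:,:,::-1]);z=W[...,2]
q=(abs(z-.01)<.004)&(W[...,0]>.48)&(W[...,0]<.65)&(W[...,1]<-.1)&(W[...,1]>-.45);print(q.sum(),rect(W[q][:,:2]))
E
```

```text
pan z 67.8
3781 height 60.8 (array([649.3, -19.7]), array([26.9, 34.2]), 7.9) (array([653.1, -19.1]), array([34.8, 34.1]), 7.1)
at [652.7 -20.  203.8] phi -172.94 tilt [-0.  0.] t 28.2 w 77.2 j7 1.73 F [-0.5  0.1 -0.4]
[[0.004, 0.009, 0.399], [0.0, -0.0, 0.001]] rows>= 2
16294 (array([ 572.5, -218.9]), array([ 68.7, 157.8]), 6.6)
```

View pics/w9.png

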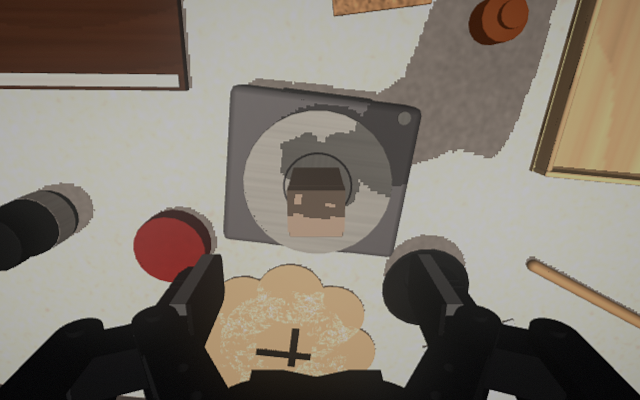

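The picture shows seal_b standing upright on the pan at (316,200), over the ring, with the notch ledge towards +x. The measured yaw is 7.1° and the pan is at 67.8. Regrasping.

servo_tool --commands '[[[0,0,0.12],[0,0,0]],[[0,0,0.24],[0,0,0]],[[0,0,0.33],[0,0,0]],[[0,0,0.39],[0,0,0]],[[0,0,0.403],[0,0,0]],[[0,0,0.403],[0,0,0]],[[0,0,0.403],[0,0,0]]]'

```text
clock: 29.0
tcp_pos: [0.6536, -0.0201, 0.1043]
orientation: [-0.193, 3.133, -0.0]
contact_force: [0.3, -0.2, 0.4]
grip_width: 0.0767
gripper_force: 0.0
```

servo_tool --commands '[[[0,0,0],[0,0,0]],[[0,0,0],[0,0,0]],[[0,0,0],[0,0,0]],[[0,0,0],[0,0,0]],[[0,0,0],[0,0,0]],[[0,0,0],[0,0,0]],[[0,0,0],[0,0,0]],[[0,0,0],[0,0,0]],[[0,0,0],[0,0,0]],[[0,0,0],[0,0,0]],[[0,0,-0.05],[0,0,0]],[[0,0,-0.15],[0,0,0]],[[0,0,-0.28],[0,0,0]],[[0,0,-0.3],[0,0,0]],[[0,0,-0.3],[0,0,0]],[[0,0,-0.3],[0,0,0]]]' --claw 1

```text
clock: 30.6
tcp_pos: [0.6516, -0.0199, 0.1769]
orientation: [0.194, -3.133, -0.0]
contact_force: [0.1, 0.1, -1.8]
grip_width: 0.0336
gripper_force: 46.5
```

```bash
python3 - <<'E'
from h import *
d=np.load("pics/scene0d.npy");W=cloud("scene",d);z=W[...,2]
p=cv2.imread("pics/scene0.png")
s=(abs(z-.0105)<.003)&(abs(W[...,0]-.564)<.075)&(abs(W[...,1]+.274)<.15)
s=cv2.morphologyEx(s.astype(np.uint8),cv2.MORPH_OPEN,np.ones((5,5)))>0
print(rect(W[s][:,:2]))
E
python3 go.py 558 -217 170 186.8
```

```text
(array([ 564.1, -273.5]), array([102.1, 259.4]), 6.4)
at [651.6 -19.9 176.9] phi -172.93 tilt [-0.002  0.   ] t 30.6 w 33.6 j7 1.74 F [ 0.1  0.1 -1.8]
[[0.469, -0.736, 0.028], [0.0, -0.001, 0.003]] rows>= 5
```

servo_tool --commands '[[[0.04,-0.06,0.0],[0,0,0]],[[0.13,-0.2,0.01],[0,0,0]],[[0.22,-0.35,0.02],[0,0,0]],[[0.32,-0.5,0.028],[0,0,0]],[[0.41,-0.64,0.028],[0,0,0]],[[0.469,-0.736,0.028],[0,0,0]],[[0.469,-0.736,0.028],[0,0,0]],[[0.469,-0.736,0.028],[0,0,0]],[[0.469,-0.736,0.028],[0,0,0]]]'

```text
clock: 31.5
tcp_pos: [0.5586, -0.2162, 0.1703]
orientation: [0.195, -3.134, -0.001]
contact_force: [0.5, -0.4, -2.5]
grip_width: 0.0337
gripper_force: 46.5
```

```bash
cat > board.py <<'E'
import sys
from h import *
p,d,W=grab("wrist");cv2.imwrite(sys.argv[1],p[:,:,::-1]);z=W[...,2]
s=(abs(z-.0105)<.003)&(abs(W[...,0]-.564)<.08)&(abs(W[...,1]+.274)<.16)
s=cv2.morphologyEx(s.astype(np.uint8),cv2.MORPH_OPEN,np.ones((5,5)))>0
q=W[s];print(rect(q[:,:2]))
# long edges: for bins along board y, extreme x
u=np.array([np.cos(.117),np.sin(.117)]);v=np.array([-u[1],u[0]]);c=np.array([.564,-.2715])
a=(q[:,:2]-c)@u;b=(q[:,:2]-c)@v
for f,n in [(np.max,"+x"),(np.min,"-x")]:
    B=np.arange(-.12,.121,.01);E=[];K=[]
    for t in B:
        k=abs(b-t)<.005
        if k.sum()>50:E.append(f(a[k]));K.append(t)
    if len(K)>3:
        g=np.polyfit(K,E,1);print(n,"edge",np.round(g[1]*1000,1),"rel yaw deg",np.round(-np.degrees(g[0]),2),"resid",np.round(np.std(np.array(E)-np.polyval(g,K))*1000,2),len(K))
print("y range",b.min()*1000,b.max()*1000)
E
python3 board.py pics/w10.png; python3 go.py 557.6 -217 46 186.8
```

```text
(array([ 562.8, -272.3]), array([100.1, 260.7]), 6.6)
+x edge 44.6 rel yaw deg 2.28 resid 6.17 25
-x edge -51.0 rel yaw deg -0.14 resid 0.17 25
y range -130.97578921867222 129.6905442042875
at [ 559.  -215.8  170.5] phi -172.83 tilt [-0.001  0.001] t 31.6 w 33.5 j7 2.08 F [ 0.7  0.1 -2.9]
[[0.006, -0.005, 0.498], [0.001, -0.0, 0.004]] rows>= 3
```

View pics/w10.png

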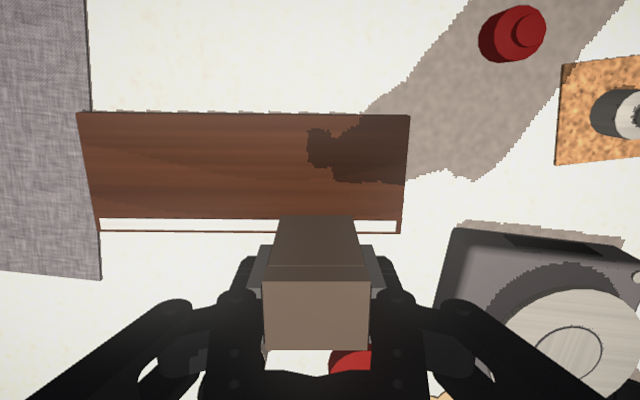

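The board lies at centre (563,-272), yaw 6.6°, with its strip along pixel row 226 on the +x side. The held stone covers the strip's right end. Lowering b at +55 mm along the board.

servo_tool --commands '[[[0.005,-0.003,0.06],[0,0,0.005]],[[0.011,-0.008,0.16],[0,0,0.005]],[[0.011,-0.008,0.28],[0,0,0.005]],[[0.011,-0.008,0.38],[0,0,0.005]],[[0.011,-0.008,0.44],[0,0,0.005]],[[0.011,-0.008,0.47],[0,0,0.005]],[[0.011,-0.008,0.485],[0,0,0.005]],[[0.011,-0.008,0.49],[0,0,0.005]],[[0.011,-0.008,0.49],[0,0,0.005]],[[0.011,-0.008,0.49],[0,0,0.005]]]'

```text
clock: 32.55
tcp_pos: [0.5571, -0.2195, 0.0494]
orientation: [-0.181, 3.135, -0.001]
contact_force: [-0.5, -0.1, -1.2]
grip_width: 0.0338
gripper_force: 46.5
```

servo_tool --commands '[[[0,0,0.003],[0,0,0]],[[0,0,0.006],[0,0,0]],[[0,0,0.006],[0,0,0]],[[0,0,0.006],[0,0,0]]]'

```text
clock: 32.95
tcp_pos: [0.5564, -0.2193, 0.0471]
orientation: [0.181, -3.136, -0.0]
contact_force: [-0.3, -0.6, -2.8]
grip_width: 0.0337
gripper_force: 46.5
```

servo_tool --commands '[[[0,0,0.003],[0,0,0]],[[0,0,0.005],[0,0,0]],[[0,0,0.005],[0,0,0]],[[0,0,0.005],[0,0,0]]]'

```text
clock: 33.35
tcp_pos: [0.5565, -0.2193, 0.0458]
orientation: [0.181, -3.136, 0.0]
contact_force: [-0.5, 0.8, -2.8]
grip_width: 0.0334
gripper_force: 46.6
```

servo_tool --commands '[[[0,0,0.003],[0,0,0]],[[0,0,0.005],[0,0,0]],[[0,0,0.005],[0,0,0]],[[0,0,0.005],[0,0,0]]]'

```text
clock: 33.75
tcp_pos: [0.5565, -0.2193, 0.0457]
orientation: [-0.181, 3.136, 0.001]
contact_force: [-3.6, 2.3, 10.3]
grip_width: 0.0332
gripper_force: 48.0
```

Contact (10 N). Releasing and rising.

servo_tool --commands '[[[0,0,0],[0,0,0]],[[0,0,0],[0,0,0]],[[0,0,0],[0,0,0]],[[0,0,0],[0,0,0]],[[0,0,0],[0,0,0]],[[0,0,0],[0,0,0]],[[0,0,0],[0,0,0]],[[0,0,-0.05],[0,0,0]],[[0,0,-0.15],[0,0,0]],[[0,0,-0.3],[0,0,0]],[[0,0,-0.46],[0,0,0]],[[0,0,-0.6],[0,0,0]],[[0,0,-0.7],[0,0,0]],[[0,0,-0.7],[0,0,0]],[[0,0,-0.7],[0,0,0]],[[0,0,-0.7],[0,0,0]]]' --claw 0.1

```text
clock: 35.35
tcp_pos: [0.5557, -0.219, 0.2187]
orientation: [0.181, -3.135, -0.001]
contact_force: [-0.4, 0.2, -0.5]
grip_width: 0.0767
gripper_force: 0.0
```

```bash
python3 board.py pics/w11.png; python3 binlook.py pics/w11.png; python3 go.py 590 50 230 110
```

```text
(array([ 562.7, -272.3]), array([100.1, 260.7]), 6.6)
+x edge 48.4 rel yaw deg -0.05 resid 0.13 25
-x edge -51.2 rel yaw deg -0.24 resid 0.23 25
y range -130.98609737448172 129.72750918088678
(485, 43) 1793 top 40.4 (array([434.2, -90.6]), array([18.9, 19.5]), 5.5) (array([433.9, -90.7]), array([35.6, 35.5]), 14.6)
(3, 79) 186 top 20.6 (array([ 506.2, -492.2]), array([ 5.8, 25.8]), 85.2) (array([ 505.8, -492.5]), array([ 6.3, 26.4]), 87.6)
(587, 110) 1929 top 44.5 (array([476.3,   9. ]), array([19.7, 19.8]), 58.5) (array([476.8,   7. ]), array([35.5, 32.6]), 3.3)
(314, 176) 2136 top 70.6 (array([ 552.4, -218.9]), array([26.1, 33.8]), 6.8) (array([ 556.8, -218.4]), array([34.9, 33.8]), 6.6)
(523, 267) 14729 top 76.8 (array([628.9, -15.9]), array([112.6,  67.9]), 85.4) (array([623.8, -19.8]), array([150.2,  82.1]), 87.9)
(246, 338) 3428 top 70.4 (array([ 728.1, -266.4]), array([43.9, 47. ]), 41.0) (array([ 726.1, -265.9]), array([48.2, 49.8]), 34.2)
(361, 343) 2699 top 22.8 (array([ 740.5, -147. ]), array([64.5, 66.9]), 7.6) (array([ 740.5, -147. ]), array([64.5, 66.9]), 7.6)
(419, 331) 53 top 42.7 (array([710.1, -91.7]), array([7.1, 1.9]), 19.5) (array([710. , -92.1]), array([8.6, 2.1]), 26.3)
(608, 356) 348 top 26.6 (array([722. , 118.6]), array([56.6, 11. ]), 53.3) (array([722. , 118.6]), array([56.6, 11. ]), 53.3)
at [ 555.7 -219.   218.3] phi -173.39 tilt [-0.002  0.001] t 35.5 w 76.8 j7 2.06 F [-1.   0.6  0.1]
[[-0.26, 1.053, -0.046], [-0.0, -0.002, 0.851]] rows>= 9
```

seal_b stands on the board at (556.8,-218.4), yaw 6.6°, matching the board's. On to seal_c.

servo_tool --commands '[[[-0.02,0.08,-0.04],[0,0,0.08]],[[-0.06,0.22,-0.04],[0,0,0.17]],[[-0.1,0.4,-0.04],[0,0,0.26]],[[-0.14,0.58,-0.04],[0,0,0.35]],[[-0.18,0.76,-0.04],[0,0,0.44]],[[-0.22,0.9,-0.04],[0,0,0.53]],[[-0.24,0.98,-0.04],[0,0,0.62]],[[-0.24,0.98,-0.04],[0,0,0.71]],[[-0.24,0.98,-0.04],[0,0,0.8]],[[-0.24,0.98,-0.04],[0,0,0.89]],[[-0.24,0.98,-0.04],[0,0,0.95]],[[-0.24,0.98,-0.04],[0,0,0.95]],[[-0.24,0.98,-0.04],[0,0,0.95]]]'

```text
clock: 36.75
tcp_pos: [0.5875, 0.031, 0.2289]
orientation: [-1.992, -2.428, 0.002]
contact_force: [-0.7, -0.3, -0.2]
grip_width: 0.0767
gripper_force: 0.0
```

```bash
python3 go.py 530 250 230 60
```

```text
at [587.5  31.  228.9] phi 101.27 tilt [-0.001 -0.001] t 36.8 w 76.7 j7 0.24 F [-0.7 -0.3 -0.2]
[[0.904, -0.054, -0.005], [-0.001, 0.0, 0.459]] rows>= 5
```

servo_tool --commands '[[[0.08,0,0],[0,0,0.08]],[[0.22,-0.01,0],[0,0,0.17]],[[0.4,-0.02,0],[0,0,0.26]],[[0.58,-0.03,0],[0,0,0.35]],[[0.74,-0.04,0],[0,0,0.44]],[[0.86,-0.05,0],[0,0,0.53]],[[0.9,-0.05,0],[0,0,0.62]],[[0.9,-0.05,0],[0,0,0.71]],[[0.9,-0.05,0],[0,0,0.8]],[[0.9,-0.05,0],[0,0,0.86]],[[0.9,-0.05,0],[0,0,0.86]],[[0.9,-0.05,0],[0,0,0.86]]]'

```text
clock: 37.95
tcp_pos: [0.5321, 0.2493, 0.2293]
orientation: [3.073, 0.651, -0.001]
contact_force: [0.5, -0.7, 0.9]
grip_width: 0.0769
gripper_force: 0.0
```

```bash
python3 binlook.py pics/w12.png; python3 go.py 517 327.2 200 23.8 517 327.2 34 23.8
```

```text
(66, 11) 2119 top 54.8 (array([568.2, 484.3]), array([12.7, 44.9]), 23.1) (array([560.7, 494.8]), array([26.2, 76.1]), 27.9)
(271, 163) 7010 top 25.5 (array([493.1, 280.5]), array([270.6, 210.5]), 1.5) (array([493.1, 280.5]), array([270.6, 210.5]), 1.5)
(596, 30) 1870 top 26.2 (array([732.9,  91.8]), array([41.7, 81.1]), 24.2) (array([733.6,  92.1]), array([43.1, 81.1]), 24.2)
(269, 66) 1416 top 25.8 (array([596.4, 322.7]), array([34.9, 35.1]), 75.7) (array([596.4, 322.7]), array([34.9, 35.2]), 72.7)
(596, 159) 13795 top 75.7 (array([624.7,  18.5]), array([90.5, 24.3]), 37.9) (array([625.4,  27.6]), array([173.9,  91.4]), 39.3)
(229, 149) 1958 top 53.6 (array([521.2, 328.9]), array([26.1, 34.5]), 24.0) (array([517.7, 327.4]), array([33.8, 34.6]), 23.9)
(436, 238) 1071 top 40.0 (array([513.3, 109.4]), array([18.7, 19.4]), 86.4) (array([513.8, 110.8]), array([33.2, 35.2]), 61.3)
(503, 302) 1095 top 43.8 (array([477.4,  10.7]), array([19.5, 19.8]), 14.6) (array([478.6,  13. ]), array([32.4, 35.4]), 63.8)
at [532.2 249.3 229.4] phi 23.9 tilt [-0. -0.] t 38.0 w 76.7 j7 -1.36 F [ 0.4 -0.5  0.2]
[[0.071, -0.31, 0.118], [0.0, 0.0, 0.001]] rows>= 2
[[0.071, -0.31, 0.782], [0.0, 0.0, 0.001]] rows>= 5
```

View pics/w12.png

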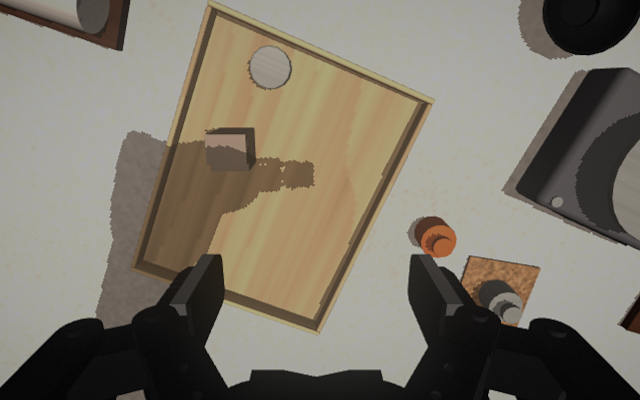

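The picture shows seal_c at (231,148) undisturbed, the tin at (270,67) clear of it, and the weight on its cork. The bin wall is close on one side, so I'll go in with the gripper only partly open.

servo_tool --commands '[[[0.035,-0.15,0.04],[0,0,0]],[[0.071,-0.31,0.1],[0,0,0]],[[0.071,-0.31,0.2],[0,0,0]],[[0.071,-0.31,0.3],[0,0,0]],[[0.071,-0.31,0.4],[0,0,0]],[[0.071,-0.31,0.5],[0,0,0]],[[0.071,-0.31,0.5],[0,0,0]],[[0.071,-0.31,0.6],[0,0,0]],[[0.071,-0.31,0.68],[0,0,0]],[[0.071,-0.31,0.74],[0,0,0]],[[0.071,-0.31,0.77],[0,0,0]],[[0.071,-0.31,0.775],[0,0,0]],[[0.071,-0.31,0.775],[0,0,0]],[[0.071,-0.31,0.775],[0,0,0]]]' --claw 0.35

```text
clock: 39.4
tcp_pos: [0.5179, 0.3277, 0.0367]
orientation: [-3.074, -0.646, -0.002]
contact_force: [-0.3, 0.4, -0.3]
grip_width: 0.0555
gripper_force: 0.0
```

servo_tool --commands '[[[0,0,0],[0,0,0]],[[0,0,0],[0,0,0]],[[0,0,0],[0,0,0]],[[0,0,0],[0,0,0]],[[0,0,0],[0,0,0]],[[0,0,0],[0,0,0]],[[0,0,0],[0,0,0]],[[0,0,0],[0,0,0]]]' --claw 1

```text
clock: 40.2
tcp_pos: [0.5178, 0.3277, 0.0366]
orientation: [-3.074, -0.645, -0.002]
contact_force: [-1.1, -0.6, 6.6]
grip_width: 0.0335
gripper_force: 40.7
```

```bash
python3 go.py 517 327.2 180 23.8  580 150 180 100
```

```text
at [517.8 327.7  36.6] phi 23.71 tilt [0.001 0.001] t 40.2 w 33.5 j7 -1.32 F [-1.1 -0.6  6.6]
[[-0.003, 0.0, -0.574], [-0.0, -0.001, -0.001]] rows>= 3
[[-0.057, 0.75, -0.574], [0.0, -0.001, -0.848]] rows>= 9
```

servo_tool --commands '[[[0,0,-0.06],[0,0,0]],[[0,0,-0.18],[0,0,0]],[[0,0,-0.34],[0,0,0]],[[0,0,-0.5],[0,0,0]],[[0,0.06,-0.57],[0,0,-0.06]],[[-0.01,0.16,-0.57],[0,0,-0.14]],[[-0.02,0.28,-0.57],[0,0,-0.22]],[[-0.03,0.4,-0.57],[0,0,-0.3]],[[-0.04,0.52,-0.57],[0,0,-0.38]],[[-0.05,0.64,-0.57],[0,0,-0.46]],[[-0.057,0.75,-0.57],[0,0,-0.54]],[[-0.057,0.75,-0.57],[0,0,-0.62]],[[-0.057,0.75,-0.57],[0,0,-0.7]],[[-0.057,0.75,-0.57],[0,0,-0.78]],[[-0.057,0.75,-0.57],[0,0,-0.85]],[[-0.057,0.75,-0.57],[0,0,-0.85]],[[-0.057,0.75,-0.57],[0,0,-0.85]],[[-0.057,0.75,-0.57],[0,0,-0.85]]]'

```text
clock: 42.0
tcp_pos: [0.5795, 0.15, 0.1785]
orientation: [2.018, 2.408, -0.0]
contact_force: [-1.1, -0.2, -1.5]
grip_width: 0.0339
gripper_force: 40.0
```

```bash
python3 go.py 651.6 -17.8 160 186.6
```

```text
at [579.5 150.  178.5] phi 100.08 tilt [-0. -0.] t 42.0 w 33.9 j7 0.01 F [-1.1 -0.2 -1.5]
[[-0.711, 0.166, 0.074], [-0.0, 0.0, -0.961]] rows>= 11
```

servo_tool --commands '[[[-0.06,0.015,0.01],[0,0,-0.06]],[[-0.16,0.04,0.02],[0,0,-0.14]],[[-0.28,0.07,0.03],[0,0,-0.22]],[[-0.4,0.1,0.04],[0,0,-0.3]],[[-0.52,0.12,0.05],[0,0,-0.38]],[[-0.62,0.14,0.06],[0,0,-0.46]],[[-0.7,0.16,0.07],[0,0,-0.54]],[[-0.711,0.166,0.074],[0,0,-0.62]],[[-0.711,0.166,0.074],[0,0,-0.7]],[[-0.711,0.166,0.074],[0,0,-0.78]],[[-0.711,0.166,0.074],[0,0,-0.86]],[[-0.711,0.166,0.074],[0,0,-0.93]],[[-0.711,0.166,0.074],[0,0,-0.96]],[[-0.711,0.166,0.074],[0,0,-0.96]],[[-0.711,0.166,0.074],[0,0,-0.96]],[[-0.711,0.166,0.074],[0,0,-0.96]]]'

```text
clock: 43.6
tcp_pos: [0.652, -0.0175, 0.1597]
orientation: [0.179, -3.136, 0.0]
contact_force: [0.0, -0.4, -1.2]
grip_width: 0.0334
gripper_force: 40.0
```

```bash
python3 go.py 651.3 -17.5 110 186.6 651.3 -17.5 102.2 186.6;python3 panlook.py
```

```text
at [652.  -17.5 159.7] phi -173.47 tilt [-0. -0.] t 43.6 w 33.4 j7 1.64 F [ 0.  -0.4 -1.2]
[[0.003, 0.0, 0.199], [-0.0, -0.0, -0.001]] rows>= 1
[[0.003, 0.0, 0.23], [-0.0, -0.0, -0.001]] rows>= 2
pan z 75.8
3200 height 83.2 (array([640.2, -18.1]), array([10.9, 60.6]), 6.5) (array([640.2, -18. ]), array([10.9, 60.8]), 6.5)
```

servo_tool --commands '[[[0.003,0,0.06],[0,0,0]],[[0.003,0,0.12],[0,0,0]],[[0.003,0,0.17],[0,0,0]],[[0.003,0,0.19],[0,0,0]],[[0.003,0,0.2],[0,0,0]],[[0.003,0,0.207],[0,0,0]],[[0.003,0,0.214],[0,0,0]],[[0.003,0,0.221],[0,0,0]],[[0.003,0,0.227],[0,0,0]],[[0.003,0,0.23],[0,0,0]],[[0.003,0,0.23],[0,0,0]],[[0.003,0,0.23],[0,0,0]],[[0.003,0,0.23],[0,0,0]]]'

```text
clock: 44.95
tcp_pos: [0.6515, -0.0176, 0.1025]
orientation: [-0.181, 3.136, 0.0]
contact_force: [1.5, -0.0, 0.9]
grip_width: 0.0337
gripper_force: 40.1
```

```bash
python3 go.py 651.3 -17.5 101.5 186.6;python3 panlook.py|head -1
```

```text
at [651.5 -17.6 102.5] phi -173.39 tilt [0.001 0.   ] t 45.0 w 33.7 j7 1.64 F [ 1.5 -0.   0.9]
[[0.001, 0.0, 0.004], [-0.0, 0.0, 0.0]] rows>= 1
pan z 70.7
```

The pan carries about 5.3 mm of the expected 6.1. Releasing.

servo_tool --commands '[[[0,0,0.002],[0,0,0]],[[0,0,0.002],[0,0,0]],[[0,0,0.002],[0,0,0]],[[0,0,0.002],[0,0,0]],[[0,0,0.002],[0,0,0]],[[0,0,0.002],[0,0,0]],[[0,0,0.002],[0,0,0]],[[0,0,0.002],[0,0,0]]]' --claw 0.1

```text
clock: 45.8
tcp_pos: [0.6513, -0.0176, 0.1018]
orientation: [0.181, -3.136, -0.0]
contact_force: [-1.0, 0.0, -0.2]
grip_width: 0.0771
gripper_force: 0.0
```

servo_tool --commands '[[[0,0,-0.05],[0,0,0]],[[0,0,-0.15],[0,0,0]],[[0,0,-0.28],[0,0,0]],[[0,0,-0.4],[0,0,0]],[[0,0,-0.4],[0,0,0]],[[0,0,-0.4],[0,0,0]],[[0,0,-0.4],[0,0,0]],[[0,0,-0.4],[0,0,0]],[[0,0,-0.4],[0,0,0]],[[0,0,-0.4],[0,0,0]],[[0,0,-0.4],[0,0,0]],[[0,0,-0.4],[0,0,0]],[[0,0,-0.4],[0,0,0]],[[0,0,-0.4],[0,0,0]],[[0,0,-0.4],[0,0,0]],[[0,0,-0.4],[0,0,0]],[[0,0,-0.4],[0,0,0]],[[0,0,-0.4],[0,0,0]]]'

```text
clock: 47.6
tcp_pos: [0.6513, -0.0176, 0.2018]
orientation: [-0.181, 3.136, 0.0]
contact_force: [-0.4, -0.6, -0.4]
grip_width: 0.0766
gripper_force: 0.0
```

```bash
python3 panlook.py; python3 go.py 651.5 -17.8 102 186.6
```

```text
pan z 70.4
3320 height 48.9 (array([648.1, -17. ]), array([26.6, 34. ]), 6.7) (array([651.6, -16.6]), array([34.1, 34. ]), 6.6)
at [651.3 -17.6 201.8] phi -173.39 tilt [0. 0.] t 47.6 w 77.0 j7 1.64 F [-0.2  0.1  0.1]
[[-0.001, -0.001, 0.399], [0.0, 0.0, 0.0]] rows>= 2
```

seal_c settled on the pan, 1.2 mm from centre, yaw 6.6°, pan at 70.4. Regrasping.

servo_tool --commands '[[[0,0,0.12],[0,0,0]],[[0,0,0.24],[0,0,0]],[[0,0,0.33],[0,0,0]],[[0,0,0.39],[0,0,0]],[[0,0,0.4],[0,0,0]],[[0,0,0.4],[0,0,0]],[[0,0,0.4],[0,0,0]]]'

```text
clock: 48.35
tcp_pos: [0.6523, -0.0176, 0.1031]
orientation: [-0.181, 3.134, -0.0]
contact_force: [0.2, 0.0, -0.2]
grip_width: 0.0767
gripper_force: 0.0
```

servo_tool --commands '[[[0,0,0],[0,0,0]],[[0,0,0],[0,0,0]],[[0,0,0],[0,0,0]],[[0,0,0],[0,0,0]],[[0,0,0],[0,0,0]],[[0,0,0],[0,0,0]],[[0,0,0],[0,0,0]],[[0,0,0],[0,0,0]],[[0,0,0],[0,0,0]],[[0,0,0],[0,0,0]],[[0,0,-0.05],[0,0,0]],[[0,0,-0.15],[0,0,0]],[[0,0,-0.28],[0,0,0]],[[0,0,-0.4],[0,0,0]],[[0,0,-0.4],[0,0,0]],[[0,0,-0.4],[0,0,0]]]' --claw 1

```text
clock: 49.95
tcp_pos: [0.6513, -0.0177, 0.2028]
orientation: [-0.181, 3.135, 0.0]
contact_force: [0.6, 0.1, -1.4]
grip_width: 0.0335
gripper_force: 46.4
```

```bash
python3 go.py 600 -190 200 186.6 569 -327 200 186.6
```

```text
at [651.3 -17.7 202.8] phi -173.39 tilt [0.001 0.   ] t 50.0 w 33.5 j7 1.64 F [ 0.6  0.1 -1.4]
[[0.283, -0.661, 0.011], [0.0, 0.001, 0.0]] rows>= 4
[[0.469, -1.191, 0.011], [0.0, 0.001, 0.0]] rows>= 7
```

servo_tool --commands '[[[0.03,-0.06,0],[0,0,0]],[[0.09,-0.2,0],[0,0,0]],[[0.15,-0.36,0],[0,0,0]],[[0.22,-0.52,0],[0,0,0]],[[0.283,-0.661,0.01],[0,0,0]],[[0.283,-0.661,0.01],[0,0,0]],[[0.283,-0.661,0.01],[0,0,0]]]'

```text
clock: 50.65
tcp_pos: [0.598, -0.1922, 0.1979]
orientation: [0.175, -3.134, -0.0]
contact_force: [-0.2, -0.1, -1.1]
grip_width: 0.0334
gripper_force: 46.3
```

servo_tool --commands '[[[0.03,-0.08,0],[0,0,0]],[[0.08,-0.22,0],[0,0,0]],[[0.13,-0.38,0],[0,0,0]],[[0.17,-0.49,0],[0,0,0]],[[0.187,-0.53,0],[0,0,0]],[[0.187,-0.53,0],[0,0,0]],[[0.187,-0.53,0],[0,0,0]],[[0.187,-0.53,0],[0,0,0]]]'

```text
clock: 51.45
tcp_pos: [0.57, -0.324, 0.199]
orientation: [-0.187, 3.136, 0.003]
contact_force: [0.2, -0.1, -1.5]
grip_width: 0.0333
gripper_force: 46.3
```

```bash
python3 go.py 569.3 -327 70 186.6 569.3 -327 45 186.6
```

```text
at [ 570. -324.  199.] phi -173.17 tilt [0.    0.002] t 51.5 w 33.3 j7 2.17 F [ 0.2 -0.1 -1.5]
[[0.004, -0.012, 0.516], [0.001, 0.0, 0.003]] rows>= 3
[[0.004, -0.012, 0.616], [0.001, 0.0, 0.003]] rows>= 4
```

servo_tool --commands '[[[0.002,-0.003,0.06],[0,0,0]],[[0.002,-0.003,0.18],[0,0,0]],[[0.002,-0.003,0.32],[0,0,0]],[[0.002,-0.003,0.44],[0,0,0]],[[0.002,-0.003,0.53],[0,0,0]],[[0.002,-0.003,0.58],[0,0,0]],[[0.002,-0.003,0.605],[0,0,0]],[[0.002,-0.003,0.615],[0,0,0]],[[0.002,-0.003,0.615],[0,0,0]],[[0.002,-0.003,0.615],[0,0,0]]]'

```text
clock: 52.45
tcp_pos: [0.5692, -0.3281, 0.0467]
orientation: [-0.181, 3.135, -0.001]
contact_force: [0.4, -0.5, -1.3]
grip_width: 0.0335
gripper_force: 46.4
```

```bash
python3 go.py 569.3 -327 44 186.6
```

```text
at [ 569.2 -328.1   46.7] phi -173.39 tilt [ 0.002 -0.001] t 52.5 w 33.5 j7 2.18 F [ 0.4 -0.5 -1.3]
[[-0.001, 0.004, 0.011], [-0.001, 0.001, 0.0]] rows>= 1
```

servo_tool --commands '[[[0,0,0.004],[0,0,0]],[[0,0,0.008],[0,0,0]],[[0,0,0.012],[0,0,0]],[[0,0,0.012],[0,0,0]],[[0,0,0.012],[0,0,0]]]'

```text
clock: 52.95
tcp_pos: [0.5684, -0.3277, 0.0425]
orientation: [0.181, -3.136, -0.0]
contact_force: [-0.0, 0.4, -1.6]
grip_width: 0.0332
gripper_force: 46.4
```

servo_tool --commands '[[[0,0,0.002],[0,0,0]],[[0,0,0.004],[0,0,0]],[[0,0,0.004],[0,0,0]],[[0,0,0.004],[0,0,0]]]'

```text
clock: 53.35
tcp_pos: [0.5685, -0.3278, 0.0419]
orientation: [-0.181, 3.136, -0.0]
contact_force: [-1.7, 0.8, 4.0]
grip_width: 0.0337
gripper_force: 46.8
```

Contact. Releasing, rising and backing away.

servo_tool --commands '[[[0,0,0],[0,0,0]],[[0,0,0],[0,0,0]],[[0,0,0],[0,0,0]],[[0,0,0],[0,0,0]],[[0,0,0],[0,0,0]],[[0,0,0],[0,0,0]],[[0,0,0],[0,0,0]],[[0,0,-0.05],[0,0,0]],[[0,0,-0.15],[0,0,0]],[[0,0,-0.3],[0,0,0]],[[0,0,-0.46],[0,0,0]],[[0,0,-0.62],[0,0,0]],[[0,0.06,-0.78],[0,0,0]],[[0,0.18,-0.8],[0,0,0]],[[0,0.28,-0.8],[0,0,0]],[[0,0.3,-0.8],[0,0,0]],[[0,0.3,-0.8],[0,0,0]],[[0,0.3,-0.8],[0,0,0]],[[0,0.3,-0.8],[0,0,0]]]' --claw 0.1

```text
clock: 55.25
tcp_pos: [0.5595, -0.2548, 0.2415]
orientation: [0.178, -3.136, 0.001]
contact_force: [0.5, 0.2, 0.2]
grip_width: 0.0768
gripper_force: 0.0
```

```bash
python3 binlook.py pics/w13.png; python3 - <<'E'
from h import *
p,d,W=grab("scene");cv2.imwrite("pics/scene9.png",p[:,:,::-1])
E
```

```text
(28, 50) 5437 top 22.7 (array([ 485.9, -527.8]), array([77.8, 63.4]), 11.1) (array([ 485.9, -527.6]), array([77.9, 64.2]), 11.2)
(514, 45) 1605 top 40.4 (array([433.9, -90.8]), array([19.9, 19.1]), 68.5) (array([434. , -91.5]), array([35.4, 34.4]), 14.0)
(609, 108) 1728 top 44.4 (array([476.4,   9. ]), array([19.4, 20.6]), 37.4) (array([476.6,   6.8]), array([35.5, 33. ]), 0.3)
(235, 167) 1856 top 58.5 (array([ 564.7, -327.2]), array([26. , 34.7]), 6.6) (array([ 568.3, -326.8]), array([33.7, 34.6]), 7.0)
(355, 169) 1916 top 70.6 (array([ 552.5, -218.9]), array([26. , 33.9]), 6.8) (array([ 556.3, -218.4]), array([33.7, 34.1]), 6.7)
(544, 270) 17812 top 76.9 (array([640.1, -17.4]), array([112.6,  90.4]), 84.6) (array([652.9,  32.7]), array([281.3, 137.5]), 66.6)
(8, 298) 785 top 39.7 (array([ 752.7, -566.1]), array([ 6.3, 36.6]), 83.8) (array([ 746. , -570.1]), array([56. , 15.9]), 7.2)
(286, 323) 2981 top 70.5 (array([ 728.8, -265.9]), array([45.3, 45.4]), 8.2) (array([ 726.6, -265.4]), array([49.3, 49.1]), 36.1)
(390, 329) 2454 top 22.8 (array([ 743.6, -147.4]), array([67.6, 64.1]), 31.6) (array([ 743.5, -147.6]), array([68.1, 64.1]), 30.3)
(131, 395) 207 top 20.7 (array([ 871.1, -446.3]), array([14.5, 35.3]), 8.9) (array([ 871.1, -446.3]), array([14.5, 35.3]), 8.9)
```

View pics/scene9.png

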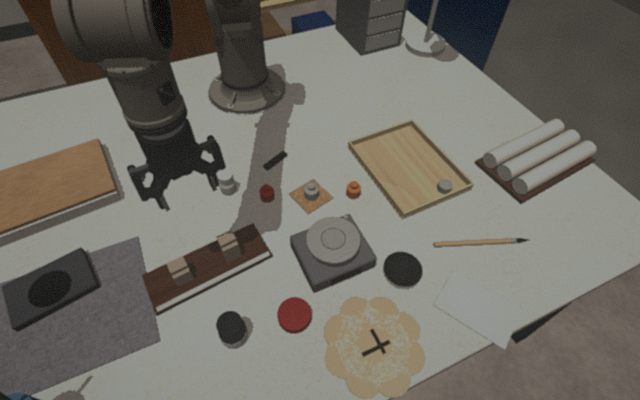

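View pics/w13.png

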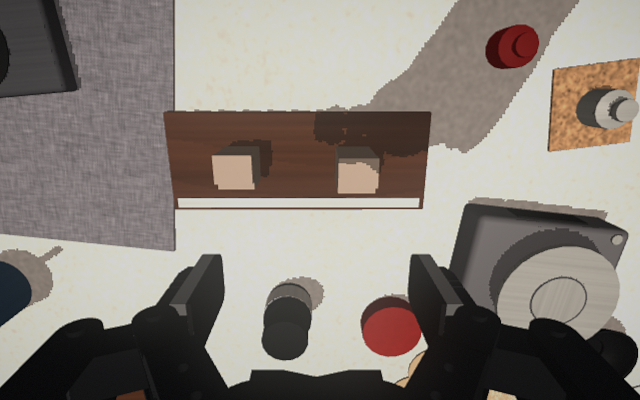

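The final pictures show both stones upright on the board at overhead (180,268) and (228,246), with their notches to the strip (yaw 6.6–6.8° against the board's 6.6°). The pan is empty, the weight is on its cork at (311,190), and the other things have not moved. Handing in.

```bash
python3 -c "
from bench import r
print(r.hand_in())"
```

```text
the job is handed in; nothing more can be done
None
```

I checked the balance and put the weight back on its coaster, weighed seal_b then seal_c (the only stones in the bin), stood both on the board with their notches facing the strip, and handed the job in at about 55 s; no verdict was returned.

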